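# Refile riser blocks in the graded row and lock the follower

## Robot

A 7-joint arm with a two-finger parallel gripper is mounted at the origin on the work surface. World frame = base frame: x ahead of the robot, y to its left, z up, the work surface at z = 0. Lengths are in m, angles in rad, forces in N, time in s.
With the tool pointing down it reaches from about 0.425 to 0.925 m from the base axis. Payload 6.8 kg.
Tool frame: the origin (TCP) lies midway between the tips of the shut fingers; the grasp point (between the pads) lies 19 mm behind it; x points along the fingers, z is the direction in which the jaws open and shut, and the axes are right-handed (so a half turn about x gives the same grasp; the last joint's range is limited). The gripper opens to 85 mm and grips with 20 to 120 N. Pads are 22 mm wide; open, the fingers measure 114 mm over their backs; the gripper's body (76 mm by 85 mm) begins 54 mm behind the grasp point. The pads swing forward as they close: fully open they stand 13 mm farther back than shut.
Start: joints at [1.193, 0.477, 0.022, 1.555, -0.011, 1.109, -0.083], TCP at [0.18, -0.651, 0.231] pointing down, gripper open.
Joint ranges: [-2.96, 2.96], [-0.34, 2.1], [-1.41, 1.46], [0.24, 2.44], [-1.37, 4.51], [0.17, 1.92], [-2.96, 2.96]. Speed limits (rad/s): [2.39, 2.39, 3.14, 3.14, 3.14, 3.14, 3.14].

## Interface

Orientations are given as a unit quaternion [w, x, y, z].
In Python, from station import bot gives the robot as it stands. The module is installed in compiled form; this text tells all that it offers.
- The arm moves only by the shell command python3 -m jog 'ROWS' [FORCE]. ROWS is text: rows parted by semicolons, each of 7 numbers parted by spaces: the shift along the tool's x, y, z in mm, then the turn, a rotation vector about the tool's x, y, z in units of 6 degrees (1.0 is 6 degrees), then the finger opening in mm, from 0 to 85.4. A call has 1 to 5 rows; each row shifts and turns the commanded pose from where the row before left it, along the tool's axes as they then stand; what a row does not reach is not made up. A row lasts 1/10 s, in which the tool goes at most 50 mm and 8.59 degrees, less where a joint would pass 70% of its speed; a pose out of reach is approached as far as the arm can. A call with a gripper value outside its range is refused whole. The fingers move at their own pace and stop on an object; FORCE is the grip in N (left out, the last holds). Time passes only in rows, so rows that do not move let the fingers close. It gives the time, the measured TCP pose, the force and the opening at its end, in the units of the state.
- bot.get_obs(): the state, without advancing time (a new reading comes with each control period).
- bot.read_camera(name): name is "scene" or "side" or "wrist"; returns (picture, depth): 420x560x3 uint8, red, green, blue; 420x560 float32, m along the optical axis (not along the pixel's ray), 0 where there is no reading.
- bot.calibration(name): a dict with "fx", "fy", "cx", "cy" (pixels), "D" ([k1, k2, p1, p2, k3] as OpenCV has them; the pictures are not rectified), "T" (4x4, takes a point from camera to world coordinates). Camera axes: x right, y up, looking along -z (the intrinsics and any distortion apply to the point x, -y, -z); pixel columns grow to the right and rows downward; lengths in m; the calibration is good to about 2 mm. A picture is of the moment at which its call begins: read the wrist's pose just before it. calibration takes no time and is no camera call; for the wrist camera it gives the pose at the moment of the call.
- bot.hand_in(): hands the job in, once; it reports no verdict.
The state is a dict: "t": time; "q": joint angles; "joint_vel": joint speeds; "joint_torque": joint torques, N m; "eef_pos": TCP position; "tool_rot": TCP orientation; "contact_force": force on the tool from outside, world axes, zero at the start; "torque": the same for the moment, N m; "gripper_width": opening from 0.0 (shut) to 1.0 (fully open).
Only numpy, scipy, OpenCV 4.12 (cv2) and the standard library are available. Lean on these libraries where they do the work, as an engineer would, in place of code of your own. Each camera call takes 0.05 s, during which the arm holds its last target.

## Task

Put every riser block that stands out on the bench back upright into the storage tray, so that the row steps down in height from the end wall to the follower: slide the standing blocks apart to make room for each (do not lift those out), and ease it down between its two neighbours, squarely in line with them on the tray's centre line. When all are in, push the follower up so that the row is closed up snugly against the end wall, with no gaps, and only then press the follower's lever down until it clicks and stays. Leave the other things on the bench where they are.

Things in the scene. Friction and masses are not known exactly. Their poses are not given: they have to be found in the camera images.
- tray: Flat storage tray fixed to the bench, long axis along its y: a dark plate 110 mm (x) by 440 mm (y), whose top is 4 mm above the bench, with two thin light strips drawn along it; origin at the centre of its underside. There are no side rails: the row stands on its centre line (x = 0), the blocks' x along the tray's x. A grey end wall, 90 mm wide and 100 mm high, stands at the tray's +y end; the row begins there and runs towards -y.
- wall_face (a point): Point on the tray floor at the inner face of the end wall, 200 mm from the tray's origin along the tray's +y.
- follower (a joint): Sliding follower (end stop) at the row's low end: 0 is 156 mm from push face to end wall (4 mm longer than the four standing blocks), and the value grows (m) as it slides along the tray's -y, away from the wall, to 0.185 at most. Slides, guided, with about 2 N of friction and stays where it is left.
- follower_face (a point): Point on the tray floor at the middle of the follower's flat push face, which faces the end wall. Behind it (tray -y) is the follower's grey carriage: 54 mm (tray x) by 34 mm (tray y), its top 86 mm above this point; it can be pinched from above across its 54 mm. Behind that, from 34 to 68 mm, is a black housing 42 mm high that carries the locking lever.
- lever (a joint): Locking lever on the follower, hinged about the tray's y axis: 0 is up (as it starts), 0.60 rad is the lower stop. Pressing the pad takes 5 to 8 N at most; let go before about 0.45 rad it springs back up, beyond that it snaps down and stays at about 0.58. Pressing it does not move the follower, which slides as before even with the lever down.
- lever_pad (a point): Centre of the top of the lever's black thumb pad, 30 mm (tray x) by 32 mm (tray y), which sticks out on the tray's -x side. It lies 52 mm behind the push face (tray -y). When up, it is about 105 mm over the bench and 63 mm from the tray's centre line; fully down, about 55 mm over the bench and 75 mm from the centre line. The lever's hinge is 60 mm over the bench and 15 mm beyond the centre line (tray +x).
- row1: Standing in the tray: aluminium riser block with dark round bores and a dark, heavy 14 mm steel foot of the same outline, 54 mm (its x) by 38 mm (its y) by 136 mm high; origin at the centre of its underside, z up along its height. Turning it half a turn about z makes no difference. Mass 0.1 to 0.45 kg, most of it low down; slides easily (friction about 0.3). First in the row, at the end wall.
- row2: Standing in the tray: aluminium riser block with dark round bores and a dark, heavy 14 mm steel foot of the same outline, 54 mm (its x) by 38 mm (its y) by 112 mm high; origin at the centre of its underside, z up along its height. Turning it half a turn about z makes no difference. Mass 0.1 to 0.45 kg, most of it low down; slides easily (friction about 0.3). Second in the row at the start.
- row3: Standing in the tray: aluminium riser block with dark round bores and a dark, heavy 14 mm steel foot of the same outline, 54 mm (its x) by 38 mm (its y) by 88 mm high; origin at the centre of its underside, z up along its height. Turning it half a turn about z makes no difference. Mass 0.1 to 0.45 kg, most of it low down; slides easily (friction about 0.3). Third in the row at the start.
- row4: Standing in the tray: aluminium riser block with dark round bores and a dark, heavy 14 mm steel foot of the same outline, 54 mm (its x) by 38 mm (its y) by 64 mm high; origin at the centre of its underside, z up along its height. Turning it half a turn about z makes no difference. Mass 0.1 to 0.45 kg, most of it low down; slides easily (friction about 0.3). Last in the row at the start, next to the follower.
- new1: To be put away (may be absent): aluminium riser block with dark round bores and a dark, heavy 14 mm steel foot of the same outline, 54 mm (its x) by 38 mm (its y) by 124 mm high; origin at the centre of its underside, z up along its height. Turning it half a turn about z makes no difference. Mass 0.1 to 0.45 kg, most of it low down; slides easily (friction about 0.3). Starts standing upright on the bench between the robot and the tray.
- new2: To be put away (may be absent): aluminium riser block with dark round bores and a dark, heavy 14 mm steel foot of the same outline, 54 mm (its x) by 38 mm (its y) by 100 mm high; origin at the centre of its underside, z up along its height. Turning it half a turn about z makes no difference. Mass 0.1 to 0.45 kg, most of it low down; slides easily (friction about 0.3). Starts standing upright on the bench between the robot and the tray.
- new3: To be put away (may be absent): aluminium riser block with dark round bores and a dark, heavy 14 mm steel foot of the same outline, 54 mm (its x) by 38 mm (its y) by 76 mm high; origin at the centre of its underside, z up along its height. Turning it half a turn about z makes no difference. Mass 0.1 to 0.45 kg, most of it low down; slides easily (friction about 0.3). Starts standing upright on the bench between the robot and the tray.
- screwdriver: Screwdriver, 200 mm or so, lying or standing on the bench: to be left alone. Origin at its underside.
- wrench: Wrench, lying or standing on the bench: to be left alone. Origin at its underside.
- tape: Roll of tape, 90 mm across, 25 mm high, lying or standing on the bench: to be left alone. Origin at its underside.
- carton: Cardboard carton 100 x 70 x 50 mm, lying or standing on the bench: to be left alone. Origin at its underside.
- can: Steel can, 60 mm across, 100 mm high, lying or standing on the bench: to be left alone. Origin at its underside.
- plate: Steel plate 90 x 55 x 16 mm, lying or standing on the bench: to be left alone. Origin at its underside.
- vblock: Dark steel block 60 x 50 x 25 mm, lying or standing on the bench: to be left alone. Origin at its underside.
Not all that is in view belongs to the job. What is shaped like the new1 but blue is not meant.

How it is judged:
By the outcome, as a careful person would: the job done as asked, in the order asked, and still so for the second after the job is handed in, with the robot touching nothing.
Of new1, new2, new3 only 2 to 3 are there at a start; the rules pass over those that are not, and their reading is None.
At some moment in a run one of new1, new2, new3 may be knocked a few centimetres aside while the robot is not near it.
It also fails if it takes over 210 s, if anything falls off the work surface, if the arm or the gripper's body presses on something with over 40 N, if the wrist force passes 120 N, or if a joint passes its speed limit or range.

## Working session

There is one attempt and no reset: what is moved stays moved. The work goes in short steps, Python scripts to look and compute and a shell command to move; the robot and the scene stay as the last step left them, time stands still between calls to the robot, and variables do not carry over. Pictures are saved under pics/ and viewed, and the job is handed in when it is done.

```bash
ls; mkdir -p pics; python3 - <<'E'
from station import bot
import cv2
o=bot.get_obs();print({k:(v if not hasattr(v,'round') else v) for k,v in o.items()})
for n in ("scene","side","wrist"):
    c=bot.calibration(n);print(n,c)
    p,d=bot.read_camera(n);cv2.imwrite(f'pics/{n}0.png',p[:,:,::-1]);
    import numpy as np;np.save(f'{n}0.npy',d)
E
```

```text
pics
{'t': 0.0, 'q': array([ 1.19290904,  0.47781118,  0.02231527,  1.55648921, -0.01148359,
        1.10929791, -0.08310274]), 'joint_vel': array([ 5.57413100e-04, -2.46619372e-04,  7.90946031e-05,  8.41419460e-04,
        1.17619359e-03, -3.69623831e-04,  9.11692345e-04]), 'joint_torque': array([-3.87498221e-05, -5.96440673e+01,  1.60731085e+00, -2.81195712e+01,
        1.24438381e-02,  9.40502010e-03, -7.67038443e-06]), 'eef_pos': array([ 0.17973552, -0.64999413,  0.23030188]), 'tool_rot': array([ 0.56215262,  0.42856211,  0.56326779, -0.42784148]), 'contact_force': array([ 0.10471349, -0.22382586, -0.66176636]), 'torque': array([-0.00590343, -0.05628515, -0.04939923]), 'gripper_width': 1.0008685962108979}
scene {'fx': 424.11015089115784, 'fy': 424.11015089115784, 'cx': 278.6329973977761, 'cy': 208.04584063417354, 'D': array([-0.1050514,  0.       ,  0.       ,  0.       ,  0.       ]), 'T': array([[-0.42016751, -0.58351475,  0.69496028,  1.35955679],
       [ 0.90739918, -0.26233986,  0.32833599,  0.45597697],
       [-0.00927311,  0.76856251,  0.63970749,  0.95490692],
       [ 
[... 221 characters left out ...]
.       ]), 'T': array([[ 0.86456938,  0.25138087, -0.43511773, -0.26419669],
       [-0.50251092,  0.42974186, -0.75020311, -1.18511297],
       [-0.00159841,  0.86725405,  0.49786329,  0.90220807],
       [ 0.        ,  0.        ,  0.        ,  1.        ]])}
wrist {'fx': 371.0104451018238, 'fy': 371.0104451018238, 'cx': 283.3658329090503, 'cy': 209.51180826881466, 'D': array([-0.08280084,  0.        ,  0.        ,  0.        ,  0.        ]), 'T': array([[ 0.2665254 ,  0.9106564 ,  0.31570418,  0.26220741],
       [-0.96382592,  0.25248404,  0.08538969, -0.62698141],
       [-0.0019496 , -0.32704239,  0.94500766,  0.37247653],
       [ 0.        ,  0.        ,  0.        ,  1.        ]])}
```

View pics/scene0.png

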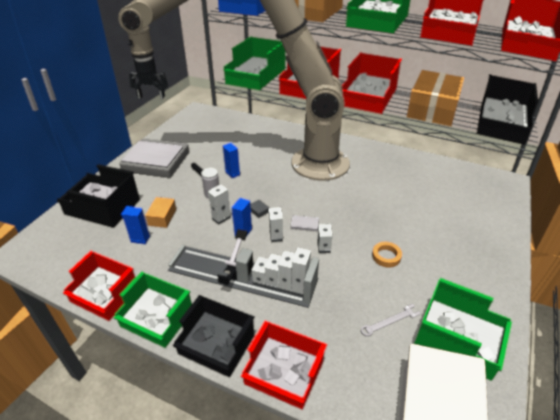

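View pics/side0.png

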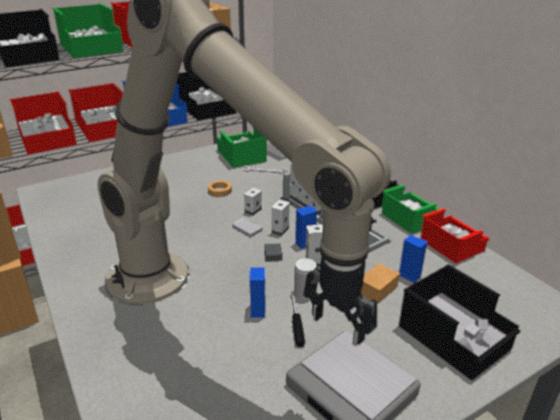

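View pics/wrist0.png

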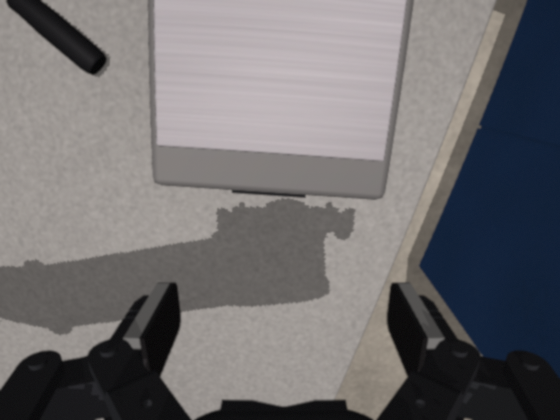

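The scene view shows three white blocks on the bench, at about (219,205), (276,224) and (325,238). The tray row runs from (245,265) to (305,265), with the end wall on the right. The follower and its lever are near (230,272), and there are three blue decoys and a can at (210,180). Next I'll deproject.

```bash
cat > h.py <<'E'
import numpy as np, cv2
from station import bot
from scipy.spatial.transform import Rotation as R
def pts(c,d,uv=None):
    K=np.array([[c['fx'],0,c['cx']],[0,c['fy'],c['cy']],[0,0,1]])
    if uv is None:
        H,W=d.shape; u,v=np.meshgrid(np.arange(W),np.arange(H)); uv=np.stack([u,v],-1).reshape(-1,2).astype(float)
        z=d.ravel()
    else: uv=np.array(uv,float).reshape(-1,2); z=d
    n=cv2.undistortPoints(uv.reshape(-1,1,2),K,c['D']).reshape(-1,2)
    P=np.stack([n[:,0]*z,-n[:,1]*z,-z],1)
    return P@c['T'][:3,:3].T+c['T'][:3,3]
def ray(c,uv,h):
    a=pts(c,np.ones(len(np.reshape(uv,(-1,2)))),uv)-c['T'][:3,3]
    o=c['T'][:3,3]; return o+a*((h-o[2])/a[:,2])[:,None]
def snap(n,name=None):
    c=bot.calibration(n); p,d=bot.read_camera(n)
    if name: cv2.imwrite(f'pics/{name}.png',p[:,:,::-1])
    return c,p,d
def hmap(P,x0,x1,y0,y1,res=0.001):
    # rows = x (down), cols = y
    P=P[np.isfinite(P).all(1)]
    i=((P[:,0]-x0)/res).astype(int); j=((P[:,1]-y0)/res).astype(int)
    H=np.full((int((x1-x0)/res),int((y1-y0)/res)),-1.0)
    m=(i>=0)&(j>=0)&(i<H.shape[0])&(j<H.shape[1])
    np.maximum.at(H,(i[m],j[m]),P[m,2]); return H
def st():
    o=bot.get_obs(); r=R.from_quat(np.roll(o['tool_rot'],-1)); m=r.as_matrix()
    print('t%.2f'%o['t'],'tcp',o['eef_pos'].round(4),'F',o['contact_force'].round(1),'w %.3f'%o['gripper_width'])
    print('toolx',m[:,0].round(3),'y',m[:,1].round(3),'z',m[:,2].round(3),'q',o['q'].round(2)); return o,m
def go(target,zdir=None,zang=None):
    """print shift in tool mm and turn in units (6deg) to tool-down with jaw z dir angle zang (deg, world, mod 180)"""
    o,m=st(); d=(np.array(target)-o['eef_pos'])@m*1000
    print('shift tool mm',d.round(1))
    if zang is not None:
        a=np.radians(zang); best=None
        for s in (1,-1):
            z=s*np.array([np.cos(a),np.sin(a),0]); x=np.array([0,0,-1.]); M=np.stack([x,np.cross(z,x),z],1)
            rv=R.from_matrix(m.T@M).as_rotvec()
            if best is None or np.linalg.norm(rv)<np.linalg.norm(best): best=rv
        print('turn units',(np.degrees(best)/6).round(3))
E
python3 - <<'E'
from h import *
st()
c=bot.calibration('scene'); d=np.load('scene0.npy')
P=pts(c,d); 
H=hmap(P,0.2,0.95,-0.7,0.5,0.002)
img=np.clip(H/0.15*255,0,255).astype(np.uint8); cv2.imwrite('pics/hm.png',cv2.applyColorMap(img,cv2.COLORMAP_JET))
E
```

```text
t0.15 tcp [ 0.1798 -0.6502  0.2306] F [ 0.2  0.4 -0.7] w 1.001
toolx [-0.     0.001 -1.   ] y [ 0.964  0.266 -0.   ] z [ 0.266 -0.964 -0.001] q [ 1.19  0.48  0.02  1.56 -0.01  1.11 -0.08]
```

View pics/hm.png

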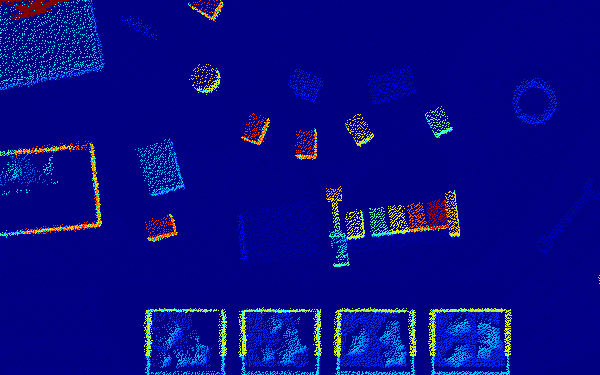

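```bash
python3 -m jog '-8 36 -33 0 0 0 85;-8 36 -33 0 0 0 85;-8 36 -33 0 0 0 85;-8 36 -33 0 0 0 85;-8 36 -33 0 0 0 85'; python3 -m jog '-8 36 -33 0 0 0 85;-8 36 -33 0 0 0 85;-8 36 -33 0 0 0 85;-8 36 -33 0 0 0 85;-8 36 -33 0 0 0 85';python3 -m jog '-8 36 -33 0 0 0 85;-8 36 -33 0 0 0 85;-8 36 -33 0 0 0 85;-8 36 -33 0 0 0 85;-8 36 -33 0 0 0 85'; python3 -m jog '0 0 0 1.3 0 0 85;0 0 0 1.3 0 0 85;0 0 0 0 0 0 85'; python3 - <<'E'
from h import *
go([.57,-.02,.35],zang=-90)
E
```

```text
t: 0.65
eef_pos: [0.3101, -0.4417, 0.2715]
tool_rot: [0.563, 0.428, 0.563, -0.428]
contact_force: [1.8, 0.1, 0.1]
gripper_width: 0.996
t: 1.15
eef_pos: [0.4394, -0.2348, 0.3117]
tool_rot: [0.563, 0.428, 0.563, -0.428]
contact_force: [1.1, 0.0, 0.2]
gripper_width: 0.999
t: 1.65
eef_pos: [0.569, -0.028, 0.3516]
tool_rot: [0.563, 0.428, 0.563, -0.428]
contact_force: [0.6, -0.7, -0.4]
gripper_width: 0.996
t: 1.95
eef_pos: [0.5684, -0.0292, 0.3509]
tool_rot: [-0.499, -0.501, -0.499, 0.501]
contact_force: [1.1, -0.1, 0.1]
gripper_width: 0.997
t1.95 tcp [ 0.5684 -0.0292  0.3509] F [ 1.1 -0.1  0.1] w 0.997
toolx [-0.001 -0.    -1.   ] y [ 1.    -0.003 -0.001] z [-0.003 -1.     0.   ] q [ 0.25  0.24 -0.38  1.64  0.09  1.29 -1.71]
shift tool mm [ 0.9  1.6 -9.3]
turn units [-0.028  0.001  0.008]
```

```bash
python3 - <<'E'
from h import *
c,p,d=snap('wrist','w1'); np.savez('w1.npz',p=p,d=d,T=c['T'])
P=pts(c,d); H=hmap(P,.35,.8,-.35,.3,.001)
img=np.clip(H/0.15*255,0,255).astype(np.uint8); cv2.imwrite('pics/hm1.png',cv2.applyColorMap(img,cv2.COLORMAP_JET))
E
```

```text
(no output)
```

View pics/w1.png

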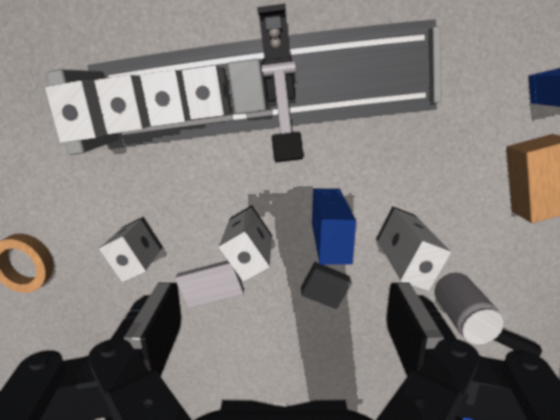

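View pics/hm1.png

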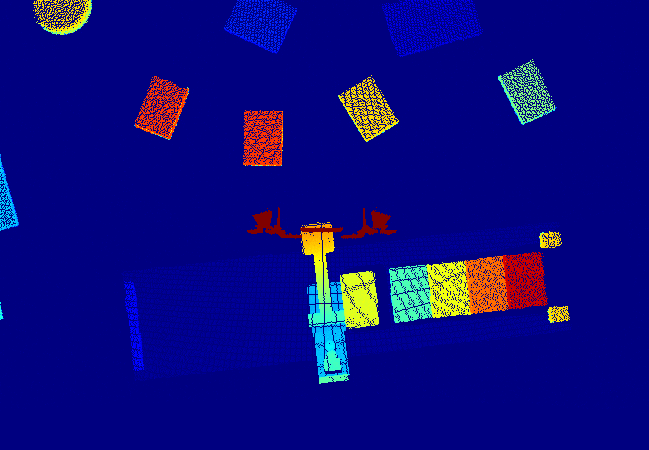

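The wrist view shows the row at (70–205, 95), the follower carriage at (247,85), the lever pad at (288,147), and the new blocks at (122,260), (245,258) and (426,267). The blue one is at (335,225). The height map separates them all well, so I'll fit rectangles to the tops.

```bash
cat >> h.py <<'E'
def rects(P,h,tol=.005,box=(.3,.8,-.35,.35),rgb=None):
    """rects of top faces near height h -> (cx,cy,long,short,angle of long axis deg), colour"""
    m=(abs(P[:,2]-h)<tol)&(P[:,0]>box[0])&(P[:,0]<box[1])&(P[:,1]>box[2])&(P[:,1]<box[3])
    Q=P[m]; C=rgb.reshape(-1,3)[m] if rgb is not None else None
    g=np.zeros((int((box[1]-box[0])*500),int((box[3]-box[2])*500)),np.uint8)
    ij=((Q[:,:2]-[box[0],box[2]])*500).astype(int).clip(0,[g.shape[0]-1,g.shape[1]-1]); g[ij[:,0],ij[:,1]]=1
    g2=cv2.morphologyEx(g,cv2.MORPH_CLOSE,np.ones((5,5),np.uint8)); g2=cv2.morphologyEx(g2,cv2.MORPH_OPEN,np.ones((5,5),np.uint8))
    n,L=cv2.connectedComponents(g2); out=[]
    for k in range(1,n):
        s=L[ij[:,0],ij[:,1]]==k
        if s.sum()<150: continue
        q=Q[s]; (cx,cy),(w,hh),a=cv2.minAreaRect((q[:,:2]*1000).astype(np.float32))
        if w<hh: w,hh,a=hh,w,a+90
        a=(a+90)%180-90
        out.append((cx/1000,cy/1000,w,hh,a,np.median(q[:,2]),C[s].mean(0).round() if C is not None else None,s.sum()))
    return out
E
python3 - <<'E'
from h import *
z=np.load('w1.npz'); c=bot.calibration('wrist'); c['T']=z['T']; P=pts(c,z['d'])
for h in (.140,.116,.092,.068,.124,.100,.076,.09,.104):
    print(h)
    for r in rects(P,h,rgb=z['p']): print('   %.4f %.4f  %.1f x %.1f  ang %.1f z %.4f'%r[:6],r[6],r[7])
E
```

```text
0.14
   0.6306 0.1756  54.4 x 39.4  ang 5.6 z 0.1395 [198. 195. 193.] 2232
0.116
   0.6347 0.1378  54.7 x 40.7  ang 6.5 z 0.1155 [191. 189. 187.] 2258
0.092
   0.6132 -0.0291  22.3 x 12.8  ang -0.0 z 0.0920 [170. 162. 165.] 214
   0.6393 0.0997  53.9 x 40.3  ang 5.4 z 0.0915 [199. 197. 196.] 2019
   0.6496 0.0102  54.4 x 34.1  ang 6.9 z 0.0894 [151. 150. 148.] 1676
0.068
   0.6437 0.0614  54.5 x 39.9  ang 6.9 z 0.0675 [200. 198. 197.] 1826
   0.6614 -0.0237  36.6 x 25.2  ang -84.2 z 0.0656 [169. 161. 164.] 442
   0.7181 -0.0168  27.5 x 16.8  ang -0.4 z 0.0658 [85. 83. 83.] 337
0.124
   0.4580 -0.1880  54.8 x 39.8  ang -21.0 z 0.1234 [194. 190. 188.] 1469
   0.4879 -0.0870  54.9 x 38.3  ang -0.8 z 0.1235 [ 34.  61. 123.] 1645
0.1
   0.3540 -0.2890  55.4 x 54.1  ang 82.7 z 0.0994 [201. 197. 194.] 1115
   0.4588 0.0187  54.3 x 38.6  ang 30.8 z 0.0996 [201. 198. 196.] 1358
   0.5898 0.2007  20.8 x 15.5  ang -85.9 z 0.0993 [141. 140. 138.] 250
   0.5970 -0.0319  31.7 x 20.9  ang -88.2 z 0.1011 [58. 55. 55.] 478
   0.6641 0.2082  20.5 x 15.0  ang -86.3 z 0.0992 [144. 143. 141.] 265
0.076
   0.4427 0.1777  54.8 x 39.4  ang 25.1 z 0.0755 [193. 189. 187.] 1147
   0.6455 -0.0258  22.6 x 12.0  ang 6.6 z 0.0758 [170. 162. 165.] 215
0.09
   0.6166 -0.0292  26.4 x 11.9  ang 7.2 z 0.0899 [172. 164. 167.] 228
   0.6393 0.0995  53.9 x 40.4  ang 6.0 z 0.0915 [201. 199. 197.] 1998
   0.6496 0.0103  54.6 x 34.4  ang 6.9 z 0.0894 [151. 150. 147.] 1714
0.104
   0.3544 -0.2889  54.1 x 53.3  ang 2.9 z 0.0997 [204. 200. 197.] 744
   0.4589 0.0186  54.3 x 38.3  ang 31.2 z 0.0998 [204. 201. 199.] 995
   0.5881 -0.0325  32.0 x 30.1  ang -83.2 z 0.1043 [44. 43. 42.] 711
   0.6637 0.2089  17.8 x 14.2  ang -85.2 z 0.0997 [154. 153. 151.] 158
```

```bash
for i in 1; do python3 -m jog '0 0 0 -1.4 0 0 85;0 0 0 -1.4 0 0 85;0 0 0 -1.4 0 0 85;0 0 0 -1.4 0 0 85;0 0 0 -1.4 0 0 85'; python3 -m jog '0 0 0 -1.4 0 0 85;0 0 0 -1.4 0 0 85;0 0 0 -1.4 0 0 85;0 0 0 -1.4 0 0 85;0 0 0 -1.4 0 0 85'; python3 -m jog '0 0 0 -1.4 0 0 85;0 0 0 -0.7 0 0 85;0 0 0 0 0 0 85'; done; python3 - <<'E'
from h import *
go([.6496,.0102,.20],zang=6.55)
go([.6496,.0102,.055],zang=6.55)
E
```

```text
t: 2.5
eef_pos: [0.5682, -0.0302, 0.3512]
tool_rot: [0.647, 0.285, 0.647, -0.286]
contact_force: [-0.5, 0.5, 0.7]
gripper_width: 0.994
t: 3.0
eef_pos: [0.5682, -0.0302, 0.3512]
tool_rot: [0.706, 0.035, 0.706, -0.035]
contact_force: [0.5, 0.4, 0.2]
gripper_width: 0.997
t: 3.3
eef_pos: [0.5682, -0.0302, 0.3512]
tool_rot: [0.706, -0.041, 0.706, 0.041]
contact_force: [-0.8, 0.2, -0.8]
gripper_width: 0.999
t3.30 tcp [ 0.5682 -0.0302  0.3512] F [-0.8  0.2 -0.8] w 0.999
toolx [-0. -0. -1.] y [-0.115  0.993 -0.   ] z [ 0.993  0.115 -0.   ] q [ 0.44  0.27 -0.61  1.62  0.16  1.3  -0.08]
shift tool mm [151.2  30.8  85.5]
turn units [ 0.009 -0.002  0.   ]
t3.30 tcp [ 0.5682 -0.0302  0.3512] F [-0.8  0.2 -0.8] w 0.999
toolx [-0. -0. -1.] y [-0.115  0.993 -0.   ] z [ 0.993  0.115 -0.   ] q [ 0.44  0.27 -0.61  1.62  0.16  1.3  -0.08]
shift tool mm [296.2  30.8  85.6]
turn units [ 0.009 -0.002  0.   ]
```

```bash
python3 -m jog '30 7 17 0 0 0 85;30 7 17 0 0 0 85;30 7 17 0 0 0 85;30 7 17 0 0 0 85;31 6 17 0 0 0 85'; python3 -m jog '36 0 0 0 0 0 85;36 0 0 0 0 0 85;36 0 0 0 0 0 85;36 0 0 0 0 0 85;0 0 0 0 0 0 85'; python3 -m jog '0 0 0 0 0 0 50;0 0 0 0 0 0 50;0 0 0 0 0 0 50;0 0 0 0 0 0 50;0 0 0 0 0 0 50' 25;python3 - <<'E'
from h import *
go([.6496,.0102,.055],zang=6.55)
E
```

```text
t: 3.8
eef_pos: [0.6497, 0.0138, 0.1992]
tool_rot: [0.706, -0.04, 0.706, 0.04]
contact_force: [0.0, -0.5, 1.1]
gripper_width: 0.995
t: 4.3
eef_pos: [0.6451, 0.0126, 0.0512]
tool_rot: [0.703, -0.04, 0.709, 0.04]
contact_force: [-0.8, 0.3, -0.2]
gripper_width: 0.994
t: 4.8
eef_pos: [0.6482, 0.0136, 0.0584]
tool_rot: [0.706, -0.04, 0.706, 0.039]
contact_force: [-6.5, -0.6, 3.3]
gripper_width: 0.627
t4.80 tcp [0.6482 0.0136 0.0584] F [-6.5 -0.6  3.3] w 0.627
toolx [-0.001 -0.001 -1.   ] y [-0.112  0.994 -0.001] z [ 0.994  0.112 -0.001] q [ 0.24  0.68 -0.51  1.72  0.42  0.85 -0.34]
shift tool mm [ 3.4 -3.5  1. ]
turn units [-0.017 -0.013  0.01 ]
```

```bash
python3 -m jog '0 -15 0 0 0 0 50;0 -25 0 0 0 0 50;0 -25 0 0 0 0 50;0 -25 0 0 0 0 50;0 -25 0 0 0 0 50';  python3 -m jog '0 -25 0 0 0 0 50;0 -15 0 0 0 0 50;0 -8 0 0 0 0 50;0 0 0 0 0 0 50;0 0 0 0 0 0 50'; python3 - <<'E'
from h import *
go([.6496,.0102,.055],zang=6.55)
E
```

```text
t: 5.3
eef_pos: [0.6614, -0.1003, 0.0585]
tool_rot: [0.706, -0.04, 0.706, 0.041]
contact_force: [-3.4, 2.0, 1.0]
gripper_width: 0.627
t: 5.8
eef_pos: [0.6672, -0.1501, 0.0585]
tool_rot: [0.706, -0.041, 0.706, 0.039]
contact_force: [-6.3, -2.5, 6.9]
gripper_width: 0.629
t5.80 tcp [ 0.6672 -0.1501  0.0585] F [-6.3 -2.5  6.9] w 0.629
toolx [ 0.    -0.003 -1.   ] y [-0.112  0.994 -0.003] z [ 0.994  0.112 -0.   ] q [ 0.46  0.73 -0.49  1.63  0.42  0.89 -0.08]
shift tool mm [  3.  161.3   0.4]
turn units [-0.022 -0.003  0.026]
```

```bash
python3 -m jog '0 0 0 0 0 0 85;0 0 0 0 0 0 85;0 0 0 0 0 0 85;-20 0 0 0 0 0 85;-40 0 0 0 0 0 85';  python3 -m jog '-45 0 0 0 0 0 85;-30 35 0 0 0 0 85;0 50 0 0 0 0 85;0 50 0 0 0 0 85;0 50 0 0 0 0 85'; python3 - <<'E'
from h import *
go([.6437,.0614,.034],zang=6.55)
c,p,d=snap('wrist','w2')
E
```

```text
t: 6.3
eef_pos: [0.6653, -0.1477, 0.1138]
tool_rot: [0.704, -0.039, 0.708, 0.041]
contact_force: [0.8, -0.3, -0.2]
gripper_width: 0.995
t: 6.8
eef_pos: [0.6467, 0.0376, 0.1922]
tool_rot: [0.707, -0.04, 0.705, 0.04]
contact_force: [0.3, 1.2, -0.5]
gripper_width: 0.995
t6.80 tcp [0.6467 0.0376 0.1922] F [ 0.3  1.2 -0.5] w 0.995
toolx [ 0.002  0.    -1.   ] y [-0.112  0.994  0.   ] z [0.994 0.112 0.002] q [ 0.26  0.53 -0.59  1.63  0.33  1.07 -0.31]
shift tool mm [158.2  23.9  -0.6]
turn units [-0.019  0.018 -0.002]
```

View pics/w2.png

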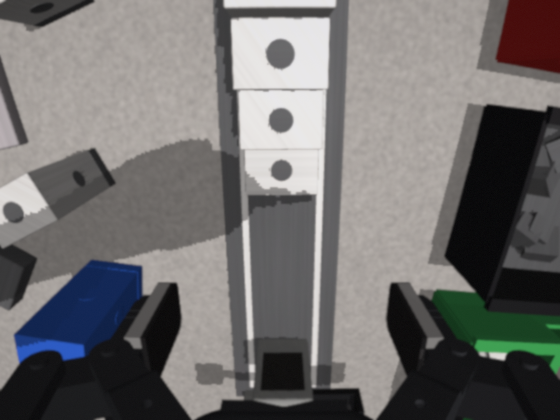

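```bash
python3 -m jog '30 24 0 0 0 0 85;40 0 0 0 0 0 85;40 0 0 0 0 0 85;30 0 0 0 0 0 85;18 0 0 0 0 0 85';  python3 -m jog '0 0 0 0 0 0 85;0 0 0 0 0 0 85;0 0 0 0 0 0 85'; python3 - <<'E'
from h import *
go([.6437,.0614,.034],zang=6.55)
E
```

```text
t: 7.35
eef_pos: [0.6427, 0.0593, 0.0307]
tool_rot: [0.705, -0.04, 0.707, 0.04]
contact_force: [0.5, 0.7, 0.9]
gripper_width: 0.996
t: 7.65
eef_pos: [0.6455, 0.0599, 0.0353]
tool_rot: [0.707, -0.04, 0.705, 0.04]
contact_force: [0.3, 0.8, 0.6]
gripper_width: 0.994
t7.65 tcp [0.6455 0.0599 0.0353] F [0.3 0.8 0.6] w 0.994
toolx [ 0.003  0.001 -1.   ] y [-0.112  0.994  0.   ] z [0.994 0.112 0.003] q [ 0.17  0.71 -0.51  1.73  0.46  0.81 -0.44]
shift tool mm [ 1.3  1.7 -1.6]
turn units [-0.017  0.032 -0.003]
```

```bash
python3 -m jog '0 1.5 -1.6 0 0.03 0 85;0 0 0 0 0 0 85;0 0 0 0 0 0 85';  python3 -m jog '0 0 0 0 0 0 48;0 0 0 0 0 0 48;0 0 0 0 0 0 48;0 0 0 0 0 0 48;0 0 0 0 0 0 48' 25; python3 - <<'E'
from h import *
go([.6437,.0614,.034],zang=6.55)
E
```

```text
t: 7.95
eef_pos: [0.6425, 0.0609, 0.034]
tool_rot: [0.705, -0.04, 0.707, 0.04]
contact_force: [-0.1, 0.4, 0.1]
gripper_width: 1.003
t: 8.45
eef_pos: [0.6423, 0.0608, 0.0334]
tool_rot: [0.705, -0.04, 0.707, 0.04]
contact_force: [-0.4, -0.8, 1.8]
gripper_width: 0.628
t8.45 tcp [0.6423 0.0608 0.0334] F [-0.4 -0.8  1.8] w 0.628
toolx [-0.003 -0.    -1.   ] y [-0.112  0.994 -0.   ] z [ 0.994  0.112 -0.003] q [ 0.17  0.72 -0.51  1.74  0.46  0.81 -0.44]
shift tool mm [-0.6  0.5  1.5]
turn units [-0.016 -0.029  0.001]
```

```bash
python3 -m jog '0 -10 0 0 0 0 48;0 -25 0 0 0 0 48;0 -25 0 0 0 0 48;0 -25 0 0 0 0 48;0 -25 0 0 0 0 48';  python3 -m jog '0 -25 0 0 0 0 48;0 -15 0 0 0 0 48;0 -8 0 0 0 0 48;0 0 0 0 0 0 48;0 0 0 0 0 0 48'; python3 - <<'E'
from h import *
go([.6621,-.0986,.034],zang=6.55)
E
```

```text
t: 8.95
eef_pos: [0.6548, -0.0502, 0.0334]
tool_rot: [0.705, -0.04, 0.707, 0.04]
contact_force: [-0.8, 0.1, 1.0]
gripper_width: 0.627
t: 9.45
eef_pos: [0.66, -0.0956, 0.0334]
tool_rot: [0.705, -0.04, 0.707, 0.04]
contact_force: [0.5, -0.7, 2.4]
gripper_width: 0.628
t9.45 tcp [ 0.66   -0.0956  0.0334] F [ 0.5 -0.7  2.4] w 0.628
toolx [-0.003 -0.    -1.   ] y [-0.113  0.994  0.   ] z [ 0.994  0.113 -0.003] q [ 0.4   0.74 -0.51  1.68  0.46  0.84 -0.19]
shift tool mm [-0.6 -3.3  1.8]
turn units [-0.009 -0.028 -0.001]
```

```bash
python3 -m jog '0 -3 0.8 0 0 0 48;0 0 0 0 0 0 48;0 0 0 0 0 0 85;0 0 0 0 0 0 85;0 0 0 0 0 0 85';  python3 -m jog '-20 0 0 0 0 0 85;-40 0 0 0 0 0 85;-45 30 0 0 0 0 85;-20 48 0 0 0 0 85;0 48 0 0 0 0 85'; python3 -m jog '0 48 0 0 0 0 85;0 10 0 0 0 0 85;0 0 0 0 0 0 85;0 0 0 0 0 0 85';python3 - <<'E'
from h import *
go([.6383,.0997,.06],zang=6.55)
E
```

```text
t: 9.95
eef_pos: [0.6607, -0.0991, 0.0329]
tool_rot: [0.705, -0.04, 0.707, 0.04]
contact_force: [-0.7, 0.2, -0.0]
gripper_width: 0.99
t: 10.45
eef_pos: [0.65, 0.0225, 0.1581]
tool_rot: [0.707, -0.039, 0.705, 0.039]
contact_force: [0.5, 1.0, -0.4]
gripper_width: 0.993
t: 10.85
eef_pos: [0.6414, 0.0779, 0.1537]
tool_rot: [0.705, -0.04, 0.707, 0.039]
contact_force: [0.5, -0.8, 0.3]
gripper_width: 0.997
t10.85 tcp [0.6414 0.0779 0.1537] F [ 0.5 -0.8  0.3] w 0.997
toolx [-0.004 -0.002 -1.   ] y [-0.111  0.994 -0.001] z [ 0.994  0.111 -0.004] q [ 0.2   0.58 -0.59  1.66  0.37  1.02 -0.4 ]
shift tool mm [93.7 22.1 -0.3]
turn units [-0.028 -0.035  0.014]
```

```bash
python3 -m jog '20 22 0 -0.03 -0.035 0 85;30 0 0 0 0 0 85;30 0 0 0 0 0 85;18 0 0 0 0 0 85;0 0 0 0 0 0 85';  python3 -m jog '0 0 0 0 0 0 85;0 0 0 0 0 0 85'; python3 - <<'E'
from h import *
go([.6383,.0997,.055],zang=6.55)
E
```

```text
t: 11.35
eef_pos: [0.6372, 0.0986, 0.0531]
tool_rot: [0.704, -0.041, 0.708, 0.039]
contact_force: [0.1, 0.4, -1.3]
gripper_width: 0.998
t: 11.55
eef_pos: [0.6401, 0.1014, 0.0577]
tool_rot: [0.707, -0.041, 0.705, 0.041]
contact_force: [-0.5, -0.2, 0.6]
gripper_width: 0.995
t11.55 tcp [0.6401 0.1014 0.0577] F [-0.5 -0.2  0.6] w 0.995
toolx [ 0.003  0.001 -1.   ] y [-0.115  0.993  0.   ] z [0.993 0.115 0.003] q [ 0.13  0.69 -0.54  1.72  0.45  0.85 -0.5 ]
shift tool mm [ 2.7 -1.5 -1.9]
turn units [ 0.006  0.03  -0.002]
```

```bash
python3 -m jog '0 -1 -1.2 0 0 0 85;0 0 0 0 0 0 85;0 0 0 0 0 0 48;0 0 0 0 0 0 48;0 0 0 0 0 0 48' 25;  python3 -m jog '0 0 0 0 0 0 48;0 -10 0 0 0 0 48;0 -20 0 0 0 0 48;0 -20 0 0 0 0 48;0 -20 0 0 0 0 48'; python3 -m jog '0 -20 0 0 0 0 48;0 -10 0 0 0 0 48;0 -5 0 0 0 0 48;0 0 0 0 0 0 48;0 0 0 0 0 0 48';python3 - <<'E'
from h import *
go([.6506,-.0072,.055],zang=6.55)
E
```

```text
t: 12.05
eef_pos: [0.6378, 0.1005, 0.0564]
tool_rot: [0.706, -0.041, 0.706, 0.041]
contact_force: [-0.7, -0.0, 2.6]
gripper_width: 0.63
t: 12.55
eef_pos: [0.6462, 0.03, 0.0564]
tool_rot: [0.706, -0.041, 0.705, 0.041]
contact_force: [0.0, 1.9, 1.6]
gripper_width: 0.628
t: 13.05
eef_pos: [0.6501, -0.0039, 0.0565]
tool_rot: [0.706, -0.041, 0.706, 0.041]
contact_force: [-0.3, -1.5, 5.5]
gripper_width: 0.631
t13.05 tcp [ 0.6501 -0.0039  0.0565] F [-0.3 -1.5  5.5] w 0.631
toolx [ 0.001 -0.001 -1.   ] y [-0.116  0.993 -0.001] z [0.993 0.116 0.001] q [ 0.29  0.69 -0.54  1.72  0.45  0.86 -0.33]
shift tool mm [ 1.5 -3.4  0.1]
turn units [0.019 0.011 0.007]
```

```bash
python3 -m jog '0 -3.4 0 0 0 0 48;0 0 0 0 0 0 48;0 0 0 0 0 0 85;0 0 0 0 0 0 85;0 0 0 0 0 0 85';  python3 -m jog '-20 0 0 0 0 0 85;-40 0 0 0 0 0 85;-45 0 0 0 0 0 85;-30 48 0 0 0 0 85;0 48 0 0 0 0 85'; python3 -m jog '0 40 0 0 0 0 85;0 10 0 0 0 0 85;0 0 0 0 0 0 85;0 0 0 0 0 0 85';python3 - <<'E'
from h import *
go([.6340,.1378,.078],zang=6.55)
E
```

```text
t: 13.55
eef_pos: [0.6496, -0.0072, 0.0555]
tool_rot: [0.706, -0.041, 0.706, 0.041]
contact_force: [0.4, 0.2, 0.3]
gripper_width: 0.993
t: 14.05
eef_pos: [0.6426, 0.0815, 0.1922]
tool_rot: [0.709, -0.039, 0.703, 0.039]
contact_force: [0.5, 1.4, 0.7]
gripper_width: 0.995
t: 14.45
eef_pos: [0.634, 0.1304, 0.1871]
tool_rot: [0.706, -0.041, 0.706, 0.04]
contact_force: [-0.4, 0.0, -0.0]
gripper_width: 0.995
t14.45 tcp [0.634  0.1304 0.1871] F [-0.4  0.  -0. ] w 0.995
toolx [-0.    -0.001 -1.   ] y [-0.114  0.993 -0.001] z [ 0.993  0.114 -0.   ] q [ 0.14  0.55 -0.63  1.64  0.36  1.07 -0.47]
shift tool mm [109.    7.5   0.9]
turn units [ 0.003 -0.003  0.014]
```

```bash
python3 -m jog '25 6 0 0 0 0 85;35 0 0 0 0 0 85;35 0 0 0 0 0 85;14 0 0 0 0 0 85;0 0 0 0 0 0 85';  python3 -m jog '0 0 0 0 0 0 85;0 0 0 0 0 0 85'; python3 - <<'E'
from h import *
go([.6340,.1378,.078],zang=6.55)
E
```

```text
t: 14.95
eef_pos: [0.6322, 0.1355, 0.0763]
tool_rot: [0.705, -0.041, 0.707, 0.039]
contact_force: [0.6, -0.4, -0.4]
gripper_width: 0.993
t: 15.15
eef_pos: [0.6347, 0.1383, 0.0806]
tool_rot: [0.707, -0.04, 0.705, 0.041]
contact_force: [-0.5, 0.1, 0.4]
gripper_width: 0.994
t15.15 tcp [0.6347 0.1383 0.0806] F [-0.5  0.1  0.4] w 0.994
toolx [ 0.004  0.001 -1.   ] y [-0.115  0.993  0.   ] z [0.993 0.115 0.004] q [ 0.09  0.67 -0.57  1.71  0.45  0.9  -0.55]
shift tool mm [ 2.6 -0.4 -0.8]
turn units [ 0.008  0.035 -0.004]
```

```bash
python3 -m jog '0 0 -0.5 0 0 0 85;0 0 0 0 0 0 48;0 0 0 0 0 0 48;0 0 0 0 0 0 48;0 0 0 0 0 0 48' 25;  python3 -m jog '0 -5 0 0 0 0 48;0 -12 0 0 0 0 48;0 -15 0 0 0 0 48;0 -12 0 0 0 0 48;0 -10 0 0 0 0 48'; python3 -m jog '0 0 0 0 0 0 48;0 0 0 0 0 0 48';python3 - <<'E'
from h import *
go([.6401,.0842,.078],zang=6.55)
E
```

```text
t: 15.65
eef_pos: [0.633, 0.1382, 0.0792]
tool_rot: [0.706, -0.041, 0.706, 0.041]
contact_force: [-0.1, -0.3, 5.0]
gripper_width: 0.628
t: 16.15
eef_pos: [0.6399, 0.0826, 0.0792]
tool_rot: [0.707, -0.04, 0.705, 0.04]
contact_force: [0.7, 1.5, 5.6]
gripper_width: 0.63
t: 16.35
eef_pos: [0.6402, 0.0807, 0.0792]
tool_rot: [0.707, -0.041, 0.705, 0.039]
contact_force: [-0.0, -2.2, 6.3]
gripper_width: 0.63
t16.35 tcp [0.6402 0.0807 0.0792] F [-0.  -2.2  6.3] w 0.630
toolx [ 0.002 -0.003 -1.   ] y [-0.113  0.994 -0.003] z [0.994 0.113 0.002] q [ 0.18  0.66 -0.57  1.72  0.45  0.89 -0.47]
shift tool mm [1.2 3.5 0.3]
turn units [-0.013  0.016  0.026]
```

```bash
python3 -m jog '0 3.5 0 0 0 0 48;0 0 0 0 0 0 48;0 0 0 0 0 0 85;0 0 0 0 0 0 85;0 0 0 0 0 0 85';  python3 -m jog '-20 0 0 0 0 0 85;-40 0 0 0 0 0 85;-45 0 0 0 0 0 85;-45 0 0 0 0 0 85;-45 0 0 0 0 0 85'; python3 -m jog '-45 0 -20 0 0 0 85;-40 10 -30 0 0 0 85;0 10 -30 0 0 0 85;0 0 0 0 0 0 85;0 0 0 0 0 0 85';cat > look.py <<'E'
from h import *
import sys
nm=sys.argv[1]
st()
c,p,d=snap('wrist',nm); np.savez(nm+'.npz',p=p,d=d,T=c['T']); P=pts(c,d)
for n,h in (('row1',.140),('new1/row..',.124),('row2',.116),('new2',.100),('row3',.092),('new3',.076),('row4',.068),('n1in',.128),('n2in',.104),('n3in',.080),('foll',.0895)):
    for r in rects(P,h,tol=.003,rgb=p,box=(.3,.8,-.4,.35)):
        if r[2]<45 or r[3]<28: continue
        xc=.6496-.1148*(r[1]-.0102); s=181+(-(r[0]-.6306)*.1141+(r[1]-.1756)*.9935*1)*1000
        if n!='new1/row..' or 1: print('%-10s %.4f %.4f  %.1fx%.1f ang %.1f z %.4f s %.1f off %.1f'%((n,)+r[:6]+(s,(r[0]-xc)*1000)),r[6])
E
python3 look.py w3
```

```text
t: 16.85
eef_pos: [0.6382, 0.0869, 0.078]
tool_rot: [0.706, -0.041, 0.706, 0.04]
contact_force: [0.5, 0.3, -0.3]
gripper_width: 0.998
t: 17.35
eef_pos: [0.638, 0.0875, 0.275]
tool_rot: [0.706, -0.041, 0.706, 0.041]
contact_force: [0.1, -0.2, -0.2]
gripper_width: 0.993
t: 17.85
eef_pos: [0.5569, 0.0979, 0.3578]
tool_rot: [0.706, -0.041, 0.706, 0.041]
contact_force: [-0.4, -0.6, -0.5]
gripper_width: 0.994
t17.85 tcp [0.5569 0.0979 0.3578] F [-0.4 -0.6 -0.5] w 0.994
toolx [ 0.001 -0.001 -1.   ] y [-0.116  0.993 -0.001] z [0.993 0.116 0.001] q [ 0.29  0.27 -0.71  1.62  0.18  1.32 -0.33]
row1       0.6301 0.1757  55.1x38.1 ang 7.2 z 0.1394 s 181.1 off -0.5 [213. 211. 213.]
new1/row.. 0.4876 -0.0864  53.7x39.6 ang -1.9 z 0.1234 s -63.0 off -173.1 [ 50.  94. 192.]
row2       0.6412 0.0845  53.6x38.6 ang 6.7 z 0.1153 s 89.3 off 0.1 [210. 207. 206.]
new2       0.4586 0.0190  54.2x38.4 ang 31.6 z 0.0995 s 45.0 off -189.9 [163. 161. 159.]
row3       0.6514 -0.0065  53.2x37.9 ang 6.7 z 0.0914 s -2.3 off -0.1 [207. 204. 203.]
row3       0.6685 -0.1529  53.7x33.4 ang 5.9 z 0.0896 s -149.7 off 0.2 [150. 148. 146.]
new3       0.4421 0.1779  54.7x38.7 ang 25.6 z 0.0755 s 204.8 off -188.2 [206. 204. 202.]
row4       0.6622 -0.0964  53.7x39.2 ang 5.4 z 0.0673 s -92.8 off 0.4 [197. 194. 192.]
foll       0.6513 -0.0064  53.3x38.0 ang 6.7 z 0.0913 s -2.2 off -0.2 [205. 203. 201.]
foll       0.6686 -0.1529  54.7x35.5 ang 6.0 z 0.0892 s -149.7 off 0.3 [144. 143. 141.]
```

View pics/w3.png

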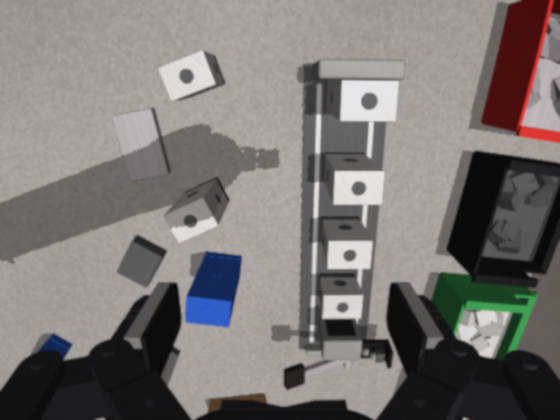

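```bash
python3 - <<'E'
from h import *
go([.4416,.1779,.036],zang=25.4)
E
python3 -m jog '0 0 -30 -1.3 0 0 85;0 0 -30 -1.3 0 0 85;0 0 -20 -0.55 0 0 85;0 0 0 0 0 0 85' ; python3 - <<'E'
from h import *
go([.4416,.1779,.036],zang=25.4)
E
```

```text
t17.90 tcp [0.5575 0.0975 0.3573] F [ 1.1 -0.7 -0.4] w 0.994
toolx [ 0.    -0.001 -1.   ] y [-0.115  0.993 -0.001] z [ 0.993  0.115 -0.   ] q [ 0.29  0.28 -0.71  1.62  0.18  1.32 -0.33]
shift tool mm [ 321.2   93.4 -105.9]
turn units [-3.135e+00 -1.000e-03  7.000e-03]
t: 18.3
eef_pos: [0.479, 0.0783, 0.3571]
tool_rot: [0.689, -0.156, 0.69, 0.156]
contact_force: [-0.0, 0.7, -0.2]
gripper_width: 0.996
t18.30 tcp [0.479  0.0783 0.3571] F [-0.   0.7 -0.2] w 0.996
toolx [-0.001 -0.001 -1.   ] y [-0.43   0.903 -0.001] z [ 0.903  0.43  -0.002] q [ 0.42  0.12 -0.77  1.78  0.09  1.28  0.07]
shift tool mm [321.  106.2   9.6]
turn units [ 0.012 -0.014  0.007]
```

```bash
python3 -m jog '20 36 3 0 0 0 85;20 36 3 0 0 0 85;20 34 3 0 0 0 85;45 0 0 0 0 0 85;45 0 0 0 0 0 85';python3 -m jog '45 0 0 0 0 0 85;25 0 0 0 0 0 85;0 0 0 0 0 0 85;0 0 0 0 0 0 85' ; python3 - <<'E'
from h import *
go([.4416,.1779,.036],zang=25.4)
E
```

```text
t: 18.8
eef_pos: [0.4438, 0.1813, 0.2066]
tool_rot: [0.691, -0.156, 0.689, 0.157]
contact_force: [0.9, -0.3, -0.9]
gripper_width: 0.998
t: 19.2
eef_pos: [0.4432, 0.1802, 0.1377]
tool_rot: [0.69, -0.156, 0.69, 0.156]
contact_force: [0.7, -0.2, -0.8]
gripper_width: 0.995
t19.20 tcp [0.4432 0.1802 0.1377] F [ 0.7 -0.2 -0.8] w 0.995
toolx [-0.001  0.001 -1.   ] y [-0.43   0.903  0.001] z [ 0.903  0.43  -0.   ] q [ 0.14  0.38 -0.78  2.06  0.36  0.83 -0.41]
shift tool mm [101.7  -1.5  -2.4]
turn units [ 0.016 -0.001 -0.012]
```

```bash
python3 -m jog '35 -1.5 -2.4 0 0 0 85;35 0 0 0 0 0 85;25 0 0 0 0 0 85;7 0 0 0 0 0 85;0 0 0 0 0 0 85';python3 -m jog '0 0 0 0 0 0 48;0 0 0 0 0 0 48;0 0 0 0 0 0 48;0 0 0 0 0 0 48;0 0 0 0 0 0 48' 40 ; python3 - <<'E'
from h import *
go([.4416,.1779,.036],zang=25.4)
E
```

```text
t: 19.7
eef_pos: [0.442, 0.1776, 0.0364]
tool_rot: [0.69, -0.156, 0.689, 0.156]
contact_force: [-0.7, -1.1, 0.6]
gripper_width: 0.996
t: 20.2
eef_pos: [0.4422, 0.1776, 0.0373]
tool_rot: [0.691, -0.156, 0.688, 0.156]
contact_force: [-0.2, -0.4, 8.2]
gripper_width: 0.627
t20.20 tcp [0.4422 0.1776 0.0373] F [-0.2 -0.4  8.2] w 0.627
toolx [ 0.003  0.001 -1.   ] y [-0.431  0.902 -0.001] z [0.902 0.431 0.003] q [ 0.02  0.54 -0.66  2.13  0.55  0.64 -0.57]
shift tool mm [ 1.3  0.6 -0.5]
turn units [0.02  0.032 0.008]
```

```bash
python3 -m jog '-15 0 0 0 0 0 48;-40 0 0 0 0 0 48;-45 0 0 0 0 0 48;-45 0 0 0 0 0 48;-45 0 0 0 0 0 48';python3 -m jog '0 0 0 1.3 0 0 48;0 0 0 1.3 0 0 48;0 0 0 0.53 0 0 48;0 0 0 0 0 0 48'; python3 - <<'E'
from h import *
go([.6557,-.0515,.20],zang=6.55)
E
```

```text
t: 20.7
eef_pos: [0.4399, 0.177, 0.2284]
tool_rot: [0.69, -0.157, 0.689, 0.157]
contact_force: [1.7, 0.3, -2.7]
gripper_width: 0.63
t: 21.1
eef_pos: [0.4403, 0.177, 0.2266]
tool_rot: [0.706, -0.042, 0.705, 0.042]
contact_force: [0.2, -1.0, -2.8]
gripper_width: 0.628
t21.10 tcp [0.4403 0.177  0.2266] F [ 0.2 -1.  -2.8] w 0.628
toolx [ 0.001 -0.    -1.   ] y [-0.118  0.993 -0.   ] z [0.993 0.118 0.001] q [ 0.19  0.24 -0.8   1.98  0.2   1.   -0.59]
shift tool mm [  26.9 -252.2  186.9]
turn units [0.035 0.01  0.004]
```

```bash
python3 -m jog '0 -36 27 0 0 0 48;0 -36 27 0 0 0 48;0 -36 27 0 0 0 48;0 -36 27 0 0 0 48;0 -36 27 0 0 0 48';python3 -m jog '0 -36 27 0.03 0 0 48;0 -34 24 0 0 0 48;0 0 0 0 0 0 48;0 0 0 0 0 0 48'; python3 - <<'E'
from h import *
go([.6557,-.0515,.10],zang=6.55)
snap('wrist','w4')
E
```

```text
t: 21.6
eef_pos: [0.5968, 0.0127, 0.2263]
tool_rot: [0.706, -0.042, 0.706, 0.043]
contact_force: [0.7, 0.3, -2.5]
gripper_width: 0.625
t: 22.0
eef_pos: [0.6546, -0.0502, 0.2255]
tool_rot: [0.706, -0.04, 0.706, 0.041]
contact_force: [-0.1, 0.4, -2.2]
gripper_width: 0.626
t22.00 tcp [ 0.6546 -0.0502  0.2255] F [-0.1  0.4 -2.2] w 0.626
toolx [-0.001  0.001 -1.   ] y [-0.114  0.993  0.001] z [ 0.993  0.114 -0.001] q [ 0.42  0.53 -0.62  1.57  0.33  1.15 -0.16]
shift tool mm [125.5  -1.5   1. ]
turn units [-0.    -0.006 -0.013]
```

View pics/w4.png

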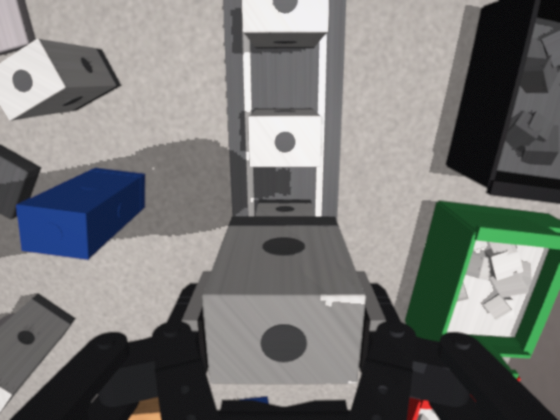

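```bash
python3 -m jog '30 -1 1 0 0 0 48;35 0 0 0 0 0 48;30 0 0 0 0 0 48;15 0 0 0 0 0 48;0 0 0 0 0 0 48';python3 -m jog '15 0 0 0 0 0 48;15 0 0 0 0 0 48;0 0 0 0 0 0 48;0 0 0 0 0 0 48'; python3 - <<'E'
from h import *
go([.6557,-.0515,.0413],zang=6.55)
E
```

```text
t: 22.55
eef_pos: [0.6541, -0.0491, 0.1142]
tool_rot: [0.705, -0.041, 0.707, 0.042]
contact_force: [-0.8, 0.2, -2.2]
gripper_width: 0.628
t: 22.95
eef_pos: [0.656, -0.0502, 0.0858]
tool_rot: [0.706, -0.041, 0.706, 0.041]
contact_force: [0.3, 0.3, -2.7]
gripper_width: 0.623
t22.95 tcp [ 0.656  -0.0502  0.0858] F [ 0.3  0.3 -2.7] w 0.623
toolx [ 0.  0. -1.] y [-0.115  0.993  0.   ] z [0.993 0.115 0.   ] q [ 0.38  0.67 -0.56  1.68  0.43  0.92 -0.24]
shift tool mm [44.5 -1.2 -0.5]
turn units [ 0.006  0.001 -0.001]
```

```bash
python3 -m jog '10 -1 0 0 0 0 48;10 0 0 0 0 0 48;10 0 0 0 0 0 48;8 0 0 0 0 0 48;0 0 0 0 0 0 48';python3 -m jog '3 0 0 0 0 0 48;0 0 0 0 0 0 48;2 0 0 0 0 0 48;0 0 0 0 0 0 48;0 0 0 0 0 0 48'; python3 - <<'E'
from h import *
go([.6557,-.0515,.0413],zang=6.55)
E
```

```text
t: 23.45
eef_pos: [0.6551, -0.0513, 0.046]
tool_rot: [0.705, -0.041, 0.707, 0.041]
contact_force: [-0.7, 0.1, -1.6]
gripper_width: 0.631
t: 23.95
eef_pos: [0.6563, -0.0513, 0.0431]
tool_rot: [0.706, -0.041, 0.706, 0.041]
contact_force: [-0.1, 0.4, -1.9]
gripper_width: 0.631
t23.95 tcp [ 0.6563 -0.0513  0.0431] F [-0.1  0.4 -1.9] w 0.631
toolx [ 0.001  0.    -1.   ] y [-0.115  0.993 -0.   ] z [0.993 0.115 0.001] q [ 0.36  0.72 -0.54  1.7   0.47  0.85 -0.27]
shift tool mm [ 1.8 -0.2 -0.6]
turn units [0.005 0.008 0.001]
```

```bash
python3 -m jog '1.5 0 -0.3 0 0 0 48;0 0 0 0 0 0 48;1 0 0 0 0 0 48;0 0 0 0 0 0 48;0 0 0 0 0 0 48'
```

```text
t: 24.45
eef_pos: [0.6565, -0.0512, 0.0414]
tool_rot: [0.707, -0.041, 0.705, 0.04]
contact_force: [-2.2, -0.0, 5.8]
gripper_width: 0.63
```

```bash
python3 -m jog '0 0 -0.5 0 0 0 54;0 0 0 0 0 0 60;0 0 0 0 0 0 85;0 0 0 0 0 0 85;-10 0 0 0 0 0 85'; python3 -m jog '-40 0 0 0 0 0 85;-45 0 0 0 0 0 85;-45 0 0 0 0 0 85;-45 20 -20 0 0 0 85;-45 30 -30 0 0 0 85'; python3 -m jog '-40 40 -30 0 0 0 85;-20 40 -20 0 0 0 85;0 0 0 0 0 0 85;0 0 0 0 0 0 85'; python3 look.py w5
```

```text
t: 24.95
eef_pos: [0.6542, -0.0515, 0.0492]
tool_rot: [0.705, -0.041, 0.707, 0.041]
contact_force: [-0.3, -0.3, 0.1]
gripper_width: 0.992
t: 25.45
eef_pos: [0.6081, -0.014, 0.262]
tool_rot: [0.707, -0.04, 0.705, 0.04]
contact_force: [-0.2, 1.4, 0.4]
gripper_width: 0.995
t: 25.85
eef_pos: [0.5561, 0.0533, 0.3118]
tool_rot: [0.707, -0.042, 0.705, 0.041]
contact_force: [-0.6, -0.4, -0.7]
gripper_width: 0.996
t25.85 tcp [0.5561 0.0533 0.3118] F [-0.6 -0.4 -0.7] w 0.996
toolx [ 0.003 -0.001 -1.   ] y [-0.117  0.993 -0.001] z [0.993 0.117 0.003] q [ 0.38  0.29 -0.72  1.7   0.21  1.22 -0.28]
row1       0.6304 0.1756  54.8x38.4 ang 5.4 z 0.1395 s 181.1 off -0.2 [212. 210. 211.]
new1/row.. 0.4896 -0.0862  50.5x39.3 ang -0.1 z 0.1233 s -63.0 off -171.1 [ 48.  92. 192.]
row2       0.6412 0.0845  54.7x38.6 ang 6.9 z 0.1154 s 89.3 off 0.1 [211. 209. 208.]
new2       0.4585 0.0190  54.3x38.6 ang 31.6 z 0.0994 s 45.0 off -190.1 [133. 131. 129.]
row3       0.6515 -0.0066  53.5x38.2 ang 6.9 z 0.0914 s -2.4 off -0.0 [208. 206. 204.]
row3       0.6679 -0.1524  51.3x31.6 ang 6.0 z 0.0896 s -149.1 off -0.3 [150. 149. 147.]
new3       0.6572 -0.0507  54.2x38.0 ang 5.6 z 0.0785 s -46.9 off 0.6 [203. 199. 197.]
row4       0.6622 -0.0969  53.4x38.6 ang 7.1 z 0.0673 s -93.3 off 0.3 [200. 196. 194.]
n3in       0.6572 -0.0502  53.6x39.0 ang 6.4 z 0.0795 s -46.4 off 0.7 [203. 200. 198.]
foll       0.6515 -0.0066  53.5x38.3 ang 6.7 z 0.0913 s -2.4 off -0.1 [206. 203. 202.]
foll       0.6678 -0.1520  53.7x34.4 ang 6.2 z 0.0892 s -148.7 off -0.4 [144. 143. 141.]
```

View pics/w5.png

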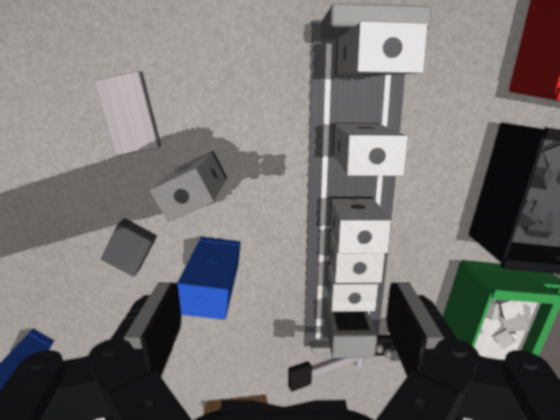

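```bash
python3 -m jog '0 0 -25 -1.37 0 0 85;0 0 -30 -1.37 0 0 85;0 0 -20 -1.36 0 0 85;0 0 0 0 0 0 85;0 0 0 0 0 0 85' ; python3 - <<'E'
from h import *
go([.4582,.0190,.060],zang=31.4)
E
```

```text
t: 26.4
eef_pos: [0.4846, 0.0325, 0.3099]
tool_rot: [0.682, -0.188, 0.682, 0.188]
contact_force: [0.6, -0.0, 0.8]
gripper_width: 0.994
t26.40 tcp [0.4846 0.0325 0.3099] F [ 0.6 -0.   0.8] w 0.994
toolx [ 0.  0. -1.] y [-0.513  0.859 -0.   ] z [0.859 0.513 0.   ] q [ 0.54  0.17 -0.81  1.85  0.13  1.18  0.22]
shift tool mm [249.9   1.9 -29.7]
turn units [-0.094  0.003  0.   ]
```

```bash
python3 -m jog '30 1.5 -29.5 -0.09 0 0 85;45 0 0 0 0 0 85;45 0 0 0 0 0 85;30 0 0 0 0 0 85;0 0 0 0 0 0 85' ; python3 - <<'E'
from h import *
go([.4582,.0190,.060],zang=31.4)
E
```

```text
t: 26.9
eef_pos: [0.4561, 0.0197, 0.1564]
tool_rot: [0.678, -0.191, 0.683, 0.194]
contact_force: [-0.9, 0.4, 0.1]
gripper_width: 0.991
t26.90 tcp [0.4561 0.0197 0.1564] F [-0.9  0.4  0.1] w 0.991
toolx [-0.007  0.002 -1.   ] y [-0.524  0.852  0.005] z [ 0.852  0.524 -0.005] q [ 0.49  0.31 -0.77  2.09  0.28  0.85  0.11]
shift tool mm [96.4 -2.2  1.9]
turn units [ 0.032 -0.053 -0.05 ]
```

```bash
python3 -m jog '0 0 0 0 0 0 85;35 -1 0 0 0 0 85;35 0 0 0 0 0 85;22 0 0 0 0 0 85;4 0 0 0 0 0 85' ; python3 -m jog '0 0 0 0 0 0 85;0 0 0 0 0 0 85';  python3 - <<'E'
from h import *
go([.4582,.0190,.060],zang=31.4)
E
```

```text
t: 27.4
eef_pos: [0.4593, 0.019, 0.0639]
tool_rot: [0.68, -0.193, 0.68, 0.193]
contact_force: [-0.7, 0.4, 0.8]
gripper_width: 0.993
t: 27.6
eef_pos: [0.4605, 0.0193, 0.066]
tool_rot: [0.682, -0.193, 0.679, 0.193]
contact_force: [-0.1, 0.1, 0.8]
gripper_width: 0.993
t27.60 tcp [0.4605 0.0193 0.066 ] F [-0.1  0.1  0.8] w 0.993
toolx [ 0.004  0.    -1.   ] y [-0.525  0.851 -0.002] z [0.851 0.525 0.003] q [ 0.38  0.46 -0.67  2.16  0.46  0.66 -0.05]
shift tool mm [ 6.   0.9 -2.2]
turn units [0.047 0.033 0.019]
```

```bash
python3 -m jog '5 1 -2 0 0 0 85;0 0 0 0 0 0 85;0 0 0 0 0 0 85;0 0 0 0 0 0 48;0 0 0 0 0 0 48' 40; python3 -m jog '0 0 0 0 0 0 48;0 0 0 0 0 0 48;0 0 0 0 0 0 48';  python3 - <<'E'
from h import *
go([.4582,.0190,.060],zang=31.4)
E
```

```text
t: 28.1
eef_pos: [0.4565, 0.0189, 0.0593]
tool_rot: [0.68, -0.193, 0.68, 0.193]
contact_force: [-0.2, 0.5, -0.0]
gripper_width: 0.683
t: 28.4
eef_pos: [0.4567, 0.0189, 0.0594]
tool_rot: [0.681, -0.193, 0.68, 0.193]
contact_force: [0.5, 0.3, 4.5]
gripper_width: 0.627
t28.40 tcp [0.4567 0.0189 0.0594] F [0.5 0.3 4.5] w 0.627
toolx [ 0.001  0.    -1.   ] y [-0.526  0.851 -0.   ] z [0.851 0.526 0.001] q [ 0.37  0.47 -0.66  2.17  0.47  0.65 -0.06]
shift tool mm [-0.6 -0.7  1.3]
turn units [0.053 0.007 0.004]
```

```bash
python3 -m jog '-15 0 0 0 0 0 48;-40 0 0 0 0 0 48;-45 0 0 0 0 0 48;-45 0 0 0 0 0 48;-45 0 0 0 0 0 48'; python3 -m jog '0 0 30 1.4 0 0 48;0 0 30 1.4 0 0 48;0 0 30 1.39 0 0 48;0 0 0 0 0 0 48;0 0 0 0 0 0 48';  python3 - <<'E'
from h import *
go([.6453,.0389,.15],zang=6.55)
E
```

```text
t: 28.9
eef_pos: [0.4553, 0.0188, 0.2503]
tool_rot: [0.68, -0.193, 0.68, 0.194]
contact_force: [2.2, -0.3, -2.3]
gripper_width: 0.625
t: 29.4
eef_pos: [0.5376, 0.0544, 0.2482]
tool_rot: [0.705, -0.041, 0.707, 0.042]
contact_force: [-0.6, 0.2, -3.0]
gripper_width: 0.628
t29.40 tcp [0.5376 0.0544 0.2482] F [-0.6  0.2 -3. ] w 0.628
toolx [-0.002  0.    -1.   ] y [-0.117  0.993  0.001] z [ 0.993  0.117 -0.002] q [ 0.39  0.33 -0.74  1.82  0.24  1.09 -0.32]
shift tool mm [ 97.9 -28.  105.3]
turn units [ 0.027 -0.018 -0.005]
```

```bash
python3 -m jog '0 -9 35 0.03 0 0 48;0 -9 35 0 0 0 48;0 -9 34 0 0 0 48;0 0 0 0 0 0 48;0 0 0 0 0 0 48';  python3 - <<'E'
from h import *
go([.6453,.0389,.0634],zang=6.55)
E
```

```text
t: 29.9
eef_pos: [0.6437, 0.0385, 0.2483]
tool_rot: [0.705, -0.04, 0.707, 0.04]
contact_force: [0.2, 1.2, -2.2]
gripper_width: 0.627
t29.90 tcp [0.6437 0.0385 0.2483] F [ 0.2  1.2 -2.2] w 0.627
toolx [-0.002  0.    -1.   ] y [-0.112  0.994  0.   ] z [ 0.994  0.112 -0.002] q [ 0.33  0.5  -0.68  1.58  0.33  1.19 -0.31]
shift tool mm [1.849e+02 1.000e-01 2.000e+00]
turn units [-0.02  -0.019 -0.004]
```

```bash
python3 -m jog '35 0 1 0 0 0 48;40 0 0 0 0 0 48;35 0 0 0 0 0 48;15 0 0 0 0 0 48;0 0 0 0 0 0 48';  python3 -m jog '15 0 0 0 0 0 48;15 0 0 0 0 0 48;15 0 0 0 0 0 48;0 0 0 0 0 0 48;0 0 0 0 0 0 48'; python3 - <<'E'
from h import *
go([.6453,.0389,.0634],zang=6.55)
E
```

```text
t: 30.4
eef_pos: [0.6433, 0.0388, 0.1225]
tool_rot: [0.705, -0.04, 0.707, 0.04]
contact_force: [0.5, -0.6, -2.8]
gripper_width: 0.628
t: 30.9
eef_pos: [0.6457, 0.0393, 0.0789]
tool_rot: [0.706, -0.039, 0.706, 0.04]
contact_force: [0.7, -0.3, -2.2]
gripper_width: 0.625
t30.90 tcp [0.6457 0.0393 0.0789] F [ 0.7 -0.3 -2.2] w 0.625
toolx [-0.  0. -1.] y [-0.112  0.994  0.   ] z [ 0.994  0.112 -0.   ] q [ 0.27  0.68 -0.6   1.71  0.47  0.9  -0.42]
shift tool mm [15.5 -0.4 -0.4]
turn units [-0.024 -0.002 -0.001]
```

```bash
python3 -m jog '6 0 0 -0.02 0 0 48;5 0 0 0 0 0 48;3 0 0 0 0 0 48;0 0 0 0 0 0 48;0 0 0 0 0 0 48'
```

```text
t: 31.4
eef_pos: [0.6459, 0.0392, 0.0653]
tool_rot: [0.706, -0.04, 0.706, 0.04]
contact_force: [0.2, 0.3, -1.8]
gripper_width: 0.63
```

```bash
python3 -m jog '1.5 0 0 0 0 0 48;0 0 0 0 0 0 48;0 0 0 0 0 0 48'
```

```text
t: 31.7
eef_pos: [0.6459, 0.0392, 0.0639]
tool_rot: [0.706, -0.04, 0.706, 0.04]
contact_force: [0.5, 0.2, -2.0]
gripper_width: 0.624
```

```bash
python3 -m jog '1 0 0 0 0 0 48;0 0 0 0 0 0 48;0 0 0 0 0 0 48'
```

```text
t: 32.0
eef_pos: [0.6461, 0.0394, 0.0635]
tool_rot: [0.706, -0.04, 0.706, 0.04]
contact_force: [-1.7, 0.8, 4.1]
gripper_width: 0.624
```

```bash
python3 -m jog '0 0 -0.5 0 0 0 54;0 0 0 0 0 0 60;0 0 0 0 0 0 85;0 0 0 0 0 0 85;-10 0 0 0 0 0 85'; python3 -m jog '-40 0 0 0 0 0 85;-45 0 0 0 0 0 85;-45 0 0 0 0 0 85;-45 0 -20 0 0 0 85;-45 -15 -30 0 0 0 85'; python3 -m jog '-40 -20 -30 0 0 0 85;0 -20 -20 0 0 0 85;0 0 0 0 0 0 85;0 0 0 0 0 0 85'; python3 look.py w6
```

```text
t: 32.5
eef_pos: [0.6443, 0.0389, 0.0717]
tool_rot: [0.705, -0.04, 0.707, 0.04]
contact_force: [-0.8, -0.3, 0.4]
gripper_width: 0.996
t: 33.0
eef_pos: [0.6003, 0.0232, 0.291]
tool_rot: [0.707, -0.041, 0.705, 0.042]
contact_force: [1.2, -1.1, -0.4]
gripper_width: 0.996
t: 33.4
eef_pos: [0.5569, -0.0236, 0.3256]
tool_rot: [0.706, -0.04, 0.706, 0.04]
contact_force: [0.2, 1.1, 0.4]
gripper_width: 0.996
t33.40 tcp [ 0.5569 -0.0236  0.3256] F [0.2 1.1 0.4] w 0.996
toolx [ 0.001 -0.001 -1.   ] y [-0.112  0.994 -0.001] z [0.994 0.112 0.001] q [ 0.53  0.28 -0.73  1.68  0.2   1.25 -0.14]
new1/row.. 0.4879 -0.0864  54.0x38.7 ang -0.9 z 0.1235 s -63.1 off -172.8 [ 37.  69. 141.]
row2       0.6411 0.0847  54.5x38.2 ang 7.2 z 0.1155 s 89.5 off 0.1 [210. 208. 209.]
new2       0.6470 0.0390  54.6x38.4 ang 5.8 z 0.1026 s 43.4 off 0.7 [205. 203. 202.]
row3       0.6519 -0.0067  54.4x38.2 ang 5.6 z 0.0913 s -2.5 off 0.4 [210. 208. 206.]
row3       0.6684 -0.1525  51.5x30.9 ang 5.4 z 0.0896 s -149.3 off 0.1 [149. 148. 146.]
new3       0.6570 -0.0498  53.9x38.4 ang 6.7 z 0.0785 s -45.9 off 0.5 [199. 196. 194.]
row4       0.6620 -0.0968  53.6x38.3 ang 5.6 z 0.0675 s -93.2 off 0.1 [200. 197. 195.]
n2in       0.6470 0.0390  54.5x38.4 ang 5.9 z 0.1035 s 43.4 off 0.7 [210. 208. 207.]
n3in       0.6569 -0.0501  53.7x38.1 ang 7.2 z 0.0794 s -46.2 off 0.4 [204. 201. 199.]
foll       0.6519 -0.0065  54.3x38.4 ang 6.7 z 0.0913 s -2.4 off 0.4 [210. 208. 206.]
foll       0.6685 -0.1517  53.5x33.9 ang 5.8 z 0.0892 s -148.5 off 0.3 [145. 144. 142.]
```

View pics/w6.png

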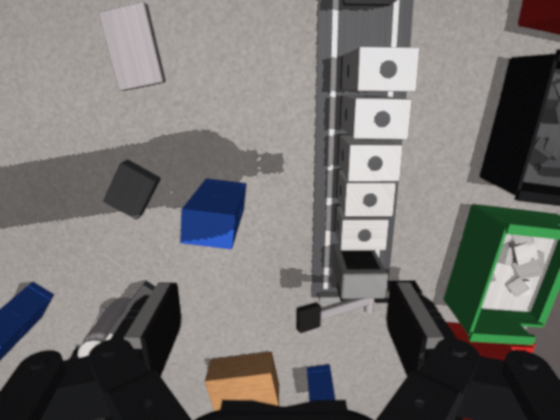

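```bash
python3 -m jog '0 -40 -20 0 0 0 85;0 -40 -20 0 0 0 85;0 -10 -20 0 0 0 85;0 0 0 0 0 0 85;0 0 0 0 0 0 85'; python3 look.py w7
```

```text
t: 33.95
eef_pos: [0.5082, -0.1183, 0.3247]
tool_rot: [0.706, -0.04, 0.706, 0.041]
contact_force: [-0.2, 0.5, 0.6]
gripper_width: 0.993
t33.95 tcp [ 0.5082 -0.1183  0.3247] F [-0.2  0.5  0.6] w 0.993
toolx [ 0.     0.001 -1.   ] y [-0.115  0.993  0.001] z [0.993 0.115 0.   ] q [ 0.71  0.21 -0.69  1.76  0.14  1.22  0.09]
new1/row.. 0.4877 -0.0866  54.3x38.7 ang -0.9 z 0.1234 s -63.2 off -173.0 [ 60. 105. 206.]
new1/row.. 0.6568 -0.3760  49.7x38.4 ang -76.7 z 0.1233 s -370.0 off -37.1 [ 45.  87. 185.]
new2       0.3413 -0.2851  50.7x31.0 ang 57.9 z 0.0993 s -243.7 off -342.1 [211. 207. 204.]
new2       0.6468 0.0388  55.7x38.5 ang 6.3 z 0.1025 s 43.3 off 0.5 [193. 191. 190.]
row3       0.6507 -0.0017  54.8x48.9 ang 6.3 z 0.0914 s 2.5 off -0.3 [206. 204. 203.]
row3       0.6681 -0.1531  51.9x32.8 ang 6.3 z 0.0897 s -149.9 off -0.2 [151. 150. 147.]
new3       0.6569 -0.0501  55.3x38.5 ang 6.2 z 0.0785 s -46.2 off 0.4 [197. 195. 193.]
row4       0.6622 -0.0967  54.9x37.5 ang 5.4 z 0.0675 s -93.1 off 0.4 [207. 204. 203.]
n2in       0.6471 0.0389  55.2x38.5 ang 6.2 z 0.1035 s 43.3 off 0.7 [205. 203. 202.]
n3in       0.6572 -0.0500  54.7x38.5 ang 6.2 z 0.0794 s -46.2 off 0.6 [206. 203. 202.]
foll       0.6507 -0.0017  54.8x48.9 ang 6.3 z 0.0913 s 2.5 off -0.3 [206. 204. 203.]
foll       0.6681 -0.1532  53.3x34.2 ang 5.9 z 0.0893 s -149.9 off -0.3 [146. 145. 143.]
```

View pics/w7.png

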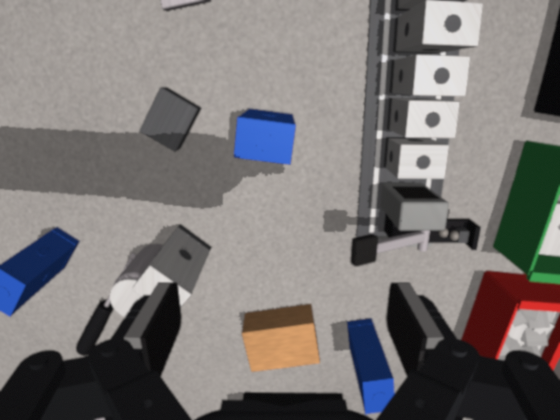

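```bash
python3 -m jog '0 -40 -15 0 0 0 85;0 -40 -15 0 0 0 85;0 -20 0 0 0 0 85;0 0 0 0 0 0 85;0 0 0 0 0 0 85'; python3 look.py w8 | grep -v row
```

```text
t: 34.5
eef_pos: [0.4904, -0.2204, 0.3247]
tool_rot: [0.706, -0.04, 0.706, 0.042]
contact_force: [-0.4, 1.2, 0.1]
gripper_width: 0.995
t34.50 tcp [ 0.4904 -0.2204  0.3247] F [-0.4  1.2  0.1] w 0.995
toolx [ 0.001  0.002 -1.   ] y [-0.116  0.993  0.002] z [0.993 0.116 0.001] q [ 0.84  0.23 -0.63  1.73  0.14  1.23  0.29]
new2       0.3493 -0.2933  54.5x49.5 ang -40.8 z 0.0995 s -252.7 off -335.2 [164. 161. 159.]
new3       0.6572 -0.0510  55.5x37.3 ang 6.8 z 0.0785 s -47.2 off 0.6 [182. 179. 177.]
n3in       0.6571 -0.0511  55.6x37.4 ang 6.7 z 0.0795 s -47.2 off 0.5 [192. 189. 187.]
foll       0.6681 -0.1537  54.0x34.3 ang 6.5 z 0.0893 s -150.5 off -0.3 [141. 140. 138.]
```

View pics/w8.png

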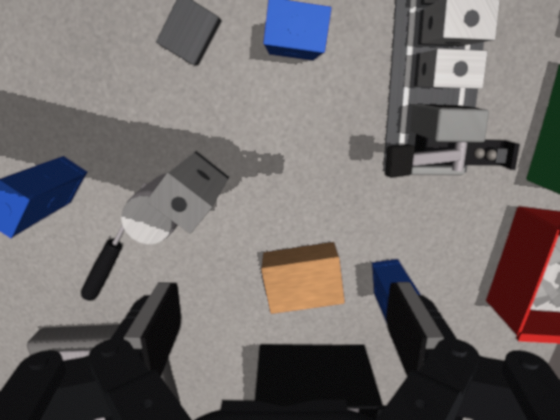

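```bash
python3 - <<'E'
from h import *
z=np.load('w8.npz'); c=bot.calibration('wrist'); c['T']=z['T']; P=pts(c,z['d'])
for h in (.124,.1):
  for r in rects(P,h,tol=.004,rgb=z['p'],box=(.3,.8,-.45,.35)): print(r)
H=hmap(P,.28,.52,-.36,-.08,.0007); img=np.clip(H/0.15*255,0,255).astype(np.uint8); cv2.imwrite('pics/hm8.png',cv2.resize(cv2.applyColorMap(img,cv2.COLORMAP_JET),None,fx=1.5,fy=1.5))
E
```

```text
(0.39293594360351564, -0.25896240234375, 54.0501708984375, 38.97557830810547, -33.823848724365234, np.float64(0.12341947590732011), array([126., 124., 123.]), np.int64(2001))
(0.48768316650390625, -0.08696968841552734, 54.490272521972656, 38.387123107910156, -1.0533676147460938, np.float64(0.12350859877517967), array([ 64., 107., 201.]), np.int64(2996))
(0.3492615966796875, -0.29328021240234375, 54.50590133666992, 49.47978210449219, -40.79212188720703, np.float64(0.09945146251624823), array([164., 161., 159.]), np.int64(1696))
(0.6160193481445313, -0.19444822692871094, 30.697948455810547, 15.226564407348633, -88.39205932617188, np.float64(0.10092557343995834), array([44., 42., 42.]), np.int64(293))
```

View pics/hm8.png

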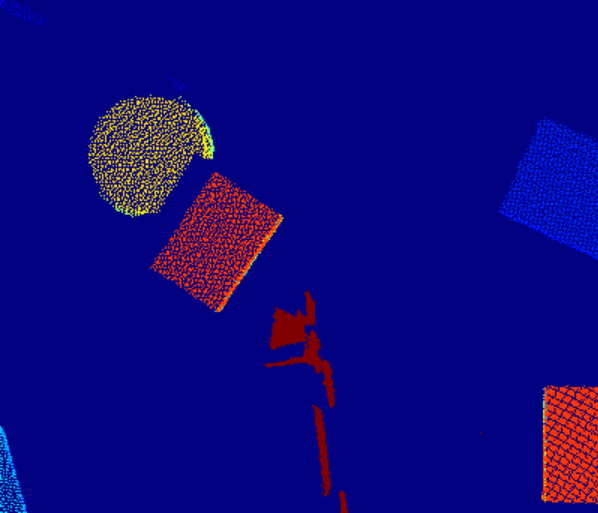

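```bash
python3 -m jog '0 0 0 1.35 0 0 85;0 0 0 1.35 0 0 85;0 0 0 1.35 0 0 85;0 0 0 1.35 0 0 85;0 0 0 1.33 0 0 85'; python3 -m jog '0 0 0 0 0 0 85;0 0 0 0 0 0 85'; python3 - <<'E'
from h import *
go([.3935,-.2573,.20],zang=-33.8)
E
```

```text
t: 35.05
eef_pos: [0.4902, -0.2196, 0.3251]
tool_rot: [0.677, 0.207, 0.676, -0.206]
contact_force: [-0.6, 0.3, -0.6]
gripper_width: 0.994
t: 35.25
eef_pos: [0.4899, -0.2206, 0.325]
tool_rot: [0.677, 0.204, 0.677, -0.204]
contact_force: [-0.4, 1.0, 0.3]
gripper_width: 0.994
t35.25 tcp [ 0.4899 -0.2206  0.325 ] F [-0.4  1.   0.3] w 0.994
toolx [ 0.001  0.    -1.   ] y [0.552 0.834 0.001] z [ 0.834 -0.552  0.   ] q [ 0.77  0.21 -0.54  1.74  0.12  1.22 -0.38]
shift tool mm [125.  -83.9 -60.2]
turn units [ 0.05   0.005 -0.006]
```

```bash
python3 -m jog '0 -42 -30 0.05 0 0 85;0 -42 -30 0 0 0 85;40 0 0 0 0 0 85;40 0 0 0 0 0 85;35 0 0 0 0 0 85'; python3 -m jog '0 0 0 0 0 0 85;0 0 0 0 0 0 85;0 0 0 0 0 0 85'; python3 - <<'E'
from h import *
go([.3935,-.2573,.088],zang=-33.8)
c,p,d=snap('scene','s2'); cv2.imwrite('pics/s2c.png',cv2.resize(p[80:300,100:380,::-1],None,fx=2.5,fy=2.5))
E
```

```text
t: 35.75
eef_pos: [0.3954, -0.2568, 0.2088]
tool_rot: [0.677, 0.207, 0.676, -0.207]
contact_force: [1.0, 0.1, -0.5]
gripper_width: 1.0
t: 36.05
eef_pos: [0.3972, -0.2574, 0.2119]
tool_rot: [0.677, 0.207, 0.675, -0.207]
contact_force: [0.7, 1.2, -0.3]
gripper_width: 1.0
t36.05 tcp [ 0.3972 -0.2574  0.2119] F [ 0.7  1.2 -0.3] w 1.000
toolx [ 0.003 -0.001 -1.   ] y [0.56  0.828 0.001] z [ 0.828 -0.56   0.004] q [ 0.88  0.2  -0.49  2.02  0.12  0.94 -0.26]
shift tool mm [123.9  -2.1  -3.6]
turn units [-0.047  0.035 -0.006]
```

View pics/s2c.png

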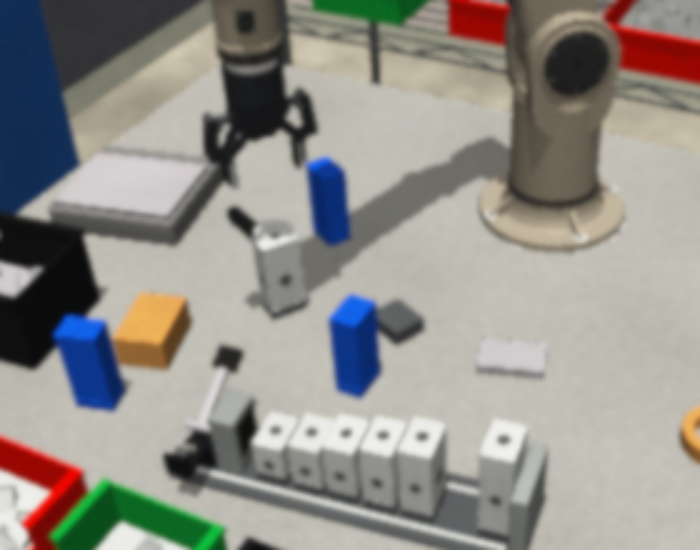

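The zoomed scene view shows the tall white block upright at (280,265), close in front of the can, and the row standing in the tray. I'll descend on it.

```bash
python3 -m jog '20 -2 -3 -0.04 0 0 85;30 0 0 0 0 0 85;20 0 0 0 0 0 85;0 0 0 0 0 0 85;0 0 0 0 0 0 85'; python3 - <<'E'
from h import *
go([.3935,-.2573,.088],zang=-33.8)
E
```

```text
t: 36.6
eef_pos: [0.3931, -0.2574, 0.1412]
tool_rot: [0.677, 0.206, 0.676, -0.206]
contact_force: [1.0, -0.2, 1.3]
gripper_width: 0.994
t36.60 tcp [ 0.3931 -0.2574  0.1412] F [ 1.  -0.2  1.3] w 0.994
toolx [ 0.002 -0.001 -1.   ] y [0.558 0.83  0.   ] z [ 0.83  -0.558  0.002] q [ 0.86  0.3  -0.47  2.09  0.19  0.79 -0.33]
shift tool mm [53.2  0.3  0.2]
turn units [-0.017  0.02  -0.005]
```

```bash
python3 -m jog '20 0 0 0 0 0 85;20 0 0 0 0 0 85;12 0 0 0 0 0 85;0 0 0 0 0 0 85;0 0 0 0 0 0 85'; python3 - <<'E'
from h import *
go([.3935,-.2573,.088],zang=-33.8)
E
```

```text
t: 37.1
eef_pos: [0.3929, -0.2574, 0.0889]
tool_rot: [0.677, 0.206, 0.676, -0.206]
contact_force: [-0.5, -0.8, 0.0]
gripper_width: 0.998
t37.10 tcp [ 0.3929 -0.2574  0.0889] F [-0.5 -0.8  0. ] w 0.998
toolx [ 0.002 -0.001 -1.   ] y [0.558 0.83  0.   ] z [ 0.83  -0.558  0.002] q [ 0.82  0.38 -0.44  2.13  0.26  0.67 -0.39]
shift tool mm [0.9 0.4 0.5]
turn units [-0.019  0.017 -0.004]
```

```bash
python3 -m jog '5 0 0 0 0 0 85;0 0 0 0 0 0 60;0 0 0 0 0 0 48;0 0 0 0 0 0 48;0 0 0 0 0 0 48' 40; python3 -m jog '0 0 0 0 0 0 48;0 0 0 0 0 0 48;0 0 0 0 0 0 48'; python3 - <<'E'
from h import *
st()
E
```

```text
t: 37.6
eef_pos: [0.3924, -0.2572, 0.0833]
tool_rot: [0.677, 0.206, 0.676, -0.206]
contact_force: [0.4, 0.4, 4.2]
gripper_width: 0.628
t: 37.9
eef_pos: [0.3924, -0.2572, 0.0832]
tool_rot: [0.677, 0.206, 0.676, -0.206]
contact_force: [-0.7, -0.4, 5.7]
gripper_width: 0.626
t37.90 tcp [ 0.3924 -0.2572  0.0832] F [-0.7 -0.4  5.7] w 0.626
toolx [ 0.001 -0.    -1.   ] y [0.558 0.83  0.   ] z [ 0.83  -0.558  0.001] q [ 0.82  0.39 -0.44  2.14  0.27  0.66 -0.4 ]
```

```bash
python3 -m jog '-5 0.5 0 0 0 0 48;-20 0.5 0 0 0 0 48;-35 0 0 0 0 0 48;-40 0 0 0 0 0 48;-40 0 0 0 0 0 48'; python3 -m jog '-35 0 0 0 0 0 48;0 40 25 0 0 0 48;0 40 25 0 0 0 48;0 40 25 0 0 0 48;0 0 0 0 0 0 48'; python3 - <<'E'
from h import *
go([.6300,.12,.26],zang=6.55)
snap('wrist','w9')
E
```

```text
t: 38.4
eef_pos: [0.3916, -0.2555, 0.2237]
tool_rot: [0.676, 0.207, 0.677, -0.206]
contact_force: [0.3, -1.4, -3.2]
gripper_width: 0.628
t: 38.9
eef_pos: [0.5266, -0.1931, 0.2577]
tool_rot: [0.678, 0.206, 0.676, -0.202]
contact_force: [-0.7, 0.4, -3.1]
gripper_width: 0.626
t38.90 tcp [ 0.5266 -0.1931  0.2577] F [-0.7  0.4 -3.1] w 0.626
toolx [ 0.004  0.004 -1.   ] y [0.552 0.834 0.006] z [ 0.834 -0.552  0.001] q [ 0.7   0.32 -0.56  1.77  0.18  1.1  -0.51]
shift tool mm [ -0.5 318.2 -86.4]
turn units [-6.67   0.027 -0.051]
```

View pics/w9.png

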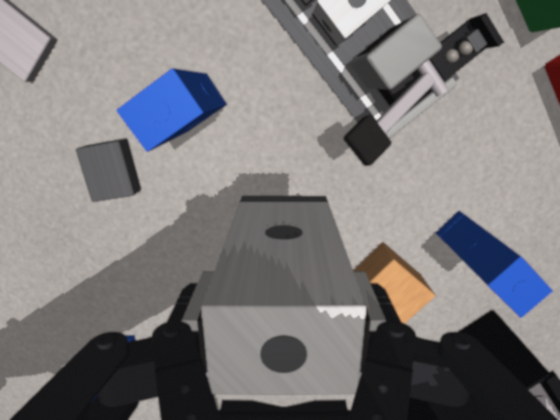

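```bash
python3 -m jog '0 0 0 -1.35 0 0 48;0 0 0 -1.35 0 0 48;0 0 0 -1.35 0 0 48;0 0 0 -1.35 0 0 48;0 0 0 -1.27 0 0 48';python3 -m jog '0 0 0 0 0 0 48;0 0 0 0 0 0 48'; python3 - <<'E'
from h import *
go([.6346,.1318,.25],zang=6.55)
E
```

```text
t: 39.45
eef_pos: [0.5201, -0.1992, 0.2572]
tool_rot: [0.705, -0.039, 0.707, 0.039]
contact_force: [0.0, -0.0, -2.5]
gripper_width: 0.627
t: 39.65
eef_pos: [0.5207, -0.1991, 0.2575]
tool_rot: [0.706, -0.036, 0.706, 0.036]
contact_force: [1.2, 0.0, -4.0]
gripper_width: 0.624
t39.65 tcp [ 0.5207 -0.1991  0.2575] F [ 1.2  0.  -4. ] w 0.624
toolx [-0.001  0.    -1.   ] y [-0.102  0.995  0.   ] z [ 0.995  0.102 -0.001] q [ 0.8   0.33 -0.68  1.77  0.23  1.12  0.15]
shift tool mm [  7.5 317.6 146.9]
turn units [-0.119 -0.007 -0.002]
```

```bash
python3 -m jog '0 40 18 -0.12 0 0 48;0 40 18 0 0 0 48;0 40 18 0 0 0 48;0 40 18 0 0 0 48;0 40 18 0 0 0 48';python3 -m jog '0 40 18 0 0 0 48;0 40 18 0 0 0 48;0 35 18 0 0 0 48;0 0 0 0 0 0 48;0 0 0 0 0 0 48'; python3 - <<'E'
from h import *
go([.6346,.1318,.25],zang=6.55)
E
```

```text
t: 40.15
eef_pos: [0.5879, 0.0117, 0.2579]
tool_rot: [0.706, -0.041, 0.706, 0.04]
contact_force: [1.7, -0.1, -3.2]
gripper_width: 0.622
t: 40.65
eef_pos: [0.6275, 0.1321, 0.2575]
tool_rot: [0.706, -0.042, 0.706, 0.042]
contact_force: [-0.1, -0.6, -3.6]
gripper_width: 0.629
t40.65 tcp [0.6275 0.1321 0.2575] F [-0.1 -0.6 -3.6] w 0.629
toolx [-0. -0. -1.] y [-0.119  0.993 -0.   ] z [ 0.993  0.119 -0.001] q [ 0.22  0.5  -0.74  1.57  0.35  1.21 -0.47]
shift tool mm [ 7.5 -1.2  7.1]
turn units [ 0.045 -0.005  0.002]
```

```bash
python3 -m jog '0 -1.5 7 0.04 0 0 48;0 0 0 0 0 0 48;25 0 0 0 0 0 48;25 0 0 0 0 0 48;10 0 0 0 0 0 48';python3 -m jog '0 0 0 0 0 0 48;0 0 0 0 0 0 48'; python3 - <<'E'
from h import *
go([.6346,.1318,.0872],zang=6.55)
snap('side','sd1');snap('scene','s3')
E
```

```text
t: 41.15
eef_pos: [0.634, 0.1281, 0.1955]
tool_rot: [0.705, -0.04, 0.707, 0.039]
contact_force: [-0.5, -0.6, -3.8]
gripper_width: 0.628
t: 41.35
eef_pos: [0.6357, 0.1302, 0.199]
tool_rot: [0.707, -0.04, 0.705, 0.04]
contact_force: [0.8, 0.1, -3.5]
gripper_width: 0.627
t41.35 tcp [0.6357 0.1302 0.199 ] F [ 0.8  0.1 -3.5] w 0.627
toolx [ 0.002  0.    -1.   ] y [-0.113  0.994  0.   ] z [0.994 0.113 0.002] q [ 0.2   0.56 -0.71  1.62  0.4   1.11 -0.5 ]
shift tool mm [111.8   1.7  -1. ]
turn units [-0.006  0.015 -0.002]
```

View pics/s3.png

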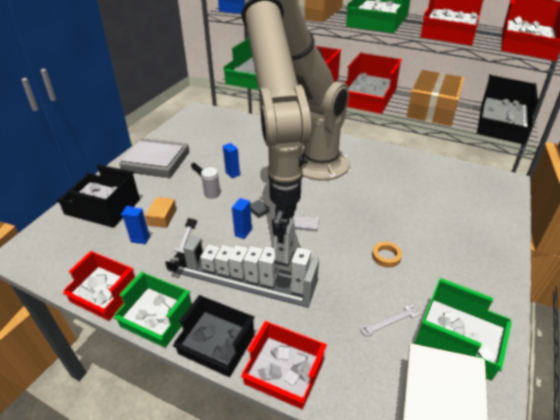

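The block hangs over the gap at (283,245), so I'll ease it down.

```bash
python3 -m jog '15 1.5 -1 0 0 0 48;20 0 0 0 0 0 48;20 0 0 0 0 0 48;15 0 0 0 0 0 48;0 0 0 0 0 0 48';python3 -m jog '15 0 0 0 0 0 48;10 0 0 0 0 0 48;8 0 0 0 0 0 48;0 0 0 0 0 0 48;0 0 0 0 0 0 48'; python3 - <<'E'
from h import *
go([.6346,.1318,.0872],zang=6.55)
E
```

```text
t: 41.95
eef_pos: [0.6323, 0.1312, 0.1253]
tool_rot: [0.705, -0.041, 0.707, 0.04]
contact_force: [-0.9, -0.2, -3.4]
gripper_width: 0.626
t: 42.45
eef_pos: [0.6341, 0.132, 0.0951]
tool_rot: [0.706, -0.041, 0.706, 0.041]
contact_force: [0.3, 0.5, -2.9]
gripper_width: 0.631
t42.45 tcp [0.6341 0.132  0.0951] F [ 0.3  0.5 -2.9] w 0.631
toolx [ 0.001  0.    -1.   ] y [-0.115  0.993  0.   ] z [0.993 0.115 0.001] q [ 0.16  0.67 -0.66  1.7   0.49  0.94 -0.57]
shift tool mm [ 7.9 -0.3  0.5]
turn units [ 0.004  0.006 -0.001]
```

```bash
python3 -m jog '5 0 0.5 0 0 0 48;2 0 0 0 0 0 48;0 0 0 0 0 0 48;1 0 0 0 0 0 48;0 0 0 0 0 0 48'
```

```text
t: 42.95
eef_pos: [0.6347, 0.1321, 0.0874]
tool_rot: [0.706, -0.041, 0.706, 0.041]
contact_force: [-0.6, -0.5, -0.8]
gripper_width: 0.621
```

```bash
python3 -m jog '0.8 0 0 0 0 0 48;0 0 0 0 0 0 48'
```

```text
t: 43.15
eef_pos: [0.6347, 0.1323, 0.0874]
tool_rot: [0.706, -0.041, 0.705, 0.041]
contact_force: [-2.2, -0.7, 4.6]
gripper_width: 0.625
```

```bash
python3 -m jog '0 0 0 0 0 0 54;0 0 0 0 0 0 60;0 0 0 0 0 0 85;0 0 0 0 0 0 85;-10 0 0 0 0 0 85'; python3 -m jog '-40 0 0 0 0 0 85;-45 0 0 0 0 0 85;-45 0 0 0 0 0 85;-40 0 0 0 0 0 85;-40 -30 0 0 0 0 85'; python3 -m jog '-20 -30 0 0 0 0 85;0 0 0 0 0 0 85;0 0 0 0 0 0 85'; python3 look.py w10
```

```text
t: 43.65
eef_pos: [0.6335, 0.1315, 0.0952]
tool_rot: [0.705, -0.041, 0.707, 0.04]
contact_force: [-0.2, -0.5, -0.2]
gripper_width: 0.992
t: 44.15
eef_pos: [0.6364, 0.1075, 0.3096]
tool_rot: [0.706, -0.042, 0.705, 0.045]
contact_force: [1.3, 0.0, 0.0]
gripper_width: 0.997
t: 44.45
eef_pos: [0.6414, 0.0716, 0.3272]
tool_rot: [0.707, -0.04, 0.705, 0.04]
contact_force: [-1.0, 0.5, -0.1]
gripper_width: 0.994
t44.45 tcp [0.6414 0.0716 0.3272] F [-1.   0.5 -0.1] w 0.994
toolx [ 0.002  0.    -1.   ] y [-0.113  0.994 -0.   ] z [0.994 0.113 0.002] q [ 0.31  0.45 -0.74  1.47  0.31  1.33 -0.34]
row1       0.6300 0.1761  53.8x37.7 ang 6.5 z 0.1395 s 181.6 off -0.6 [223. 222. 223.]
new1/row.. 0.4869 -0.0863  52.8x39.1 ang -1.4 z 0.1234 s -62.8 off -173.8 [ 51.  97. 201.]
new1/row.. 0.6364 0.1307  54.1x37.4 ang 6.2 z 0.1266 s 135.7 off 0.7 [229. 227. 227.]
row2       0.6413 0.0847  54.2x37.8 ang 6.6 z 0.1154 s 89.4 off 0.2 [203. 201. 199.]
new2       0.6471 0.0397  53.9x38.0 ang 6.2 z 0.1026 s 44.0 off 0.9 [194. 191. 190.]
row3       0.6516 -0.0068  53.8x38.3 ang 6.0 z 0.0915 s -2.6 off 0.1 [218. 215. 214.]
row3       0.6686 -0.1522  52.0x30.4 ang 6.1 z 0.0896 s -149.0 off 0.3 [161. 160. 157.]
new3       0.6569 -0.0507  53.4x37.3 ang 6.2 z 0.0787 s -46.8 off 0.4 [219. 216. 214.]
row4       0.6623 -0.0969  54.2x37.6 ang 5.6 z 0.0675 s -93.4 off 0.4 [210. 207. 205.]
n1in       0.6363 0.1307  54.5x37.3 ang 6.5 z 0.1275 s 135.7 off 0.5 [223. 221. 221.]
n2in       0.6473 0.0397  54.0x38.0 ang 6.2 z 0.1034 s 44.0 off 1.1 [201. 198. 196.]
n3in       0.6569 -0.0504  53.5x38.3 ang 7.2 z 0.0795 s -46.5 off 0.3 [213. 210. 209.]
foll       0.6516 -0.0068  53.6x38.5 ang 6.4 z 0.0914 s -2.6 off 0.0 [216. 213. 211.]
foll       0.6685 -0.1520  54.1x33.7 ang 7.7 z 0.0892 s -148.8 off 0.3 [155. 154. 152.]
```

View pics/w10.png

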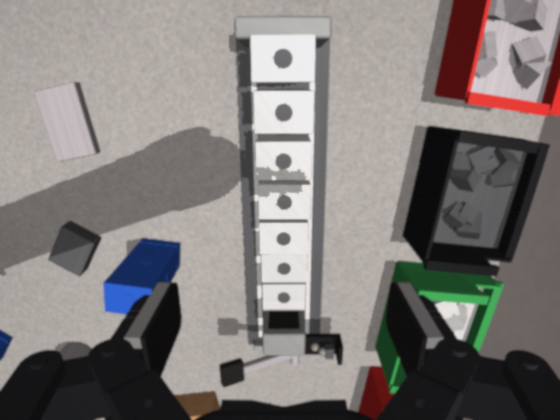

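```bash
python3 -m jog '0 -45 0 0 0 0 85;0 -45 0 0 0 0 85;0 -45 0 0 0 0 85;0 -45 0 0 0 0 85;0 -42 0 0 0 0 85'; python3 -m jog '40 0 0 0 0 0 85;45 0 0 0 0 0 85;35 0 0 0 0 0 85;0 0 0 0 0 0 85;0 0 0 0 0 0 85'; python3 - <<'E'
from h import *
go([.6671,-.1495,.0585],zang=6.55)
E
```

```text
t: 45.0
eef_pos: [0.6663, -0.1486, 0.3251]
tool_rot: [0.705, -0.041, 0.706, 0.042]
contact_force: [1.1, -0.1, 0.5]
gripper_width: 0.999
t: 45.5
eef_pos: [0.6667, -0.1468, 0.2062]
tool_rot: [0.706, -0.041, 0.706, 0.042]
contact_force: [0.9, 0.3, 1.8]
gripper_width: 0.995
t45.50 tcp [ 0.6667 -0.1468  0.2062] F [0.9 0.3 1.8] w 0.995
toolx [-0.001  0.001 -1.   ] y [-0.116  0.993  0.001] z [ 0.993  0.116 -0.001] q [ 0.56  0.6  -0.66  1.52  0.38  1.15 -0.05]
shift tool mm [147.7  -3.    0.2]
turn units [ 0.022 -0.006 -0.013]
```

```bash
python3 -m jog '40 -2.5 0 0 0 0 85;40 0 0 0 0 0 85;40 0 0 0 0 0 85;26 0 0 0 0 0 85;0 0 0 0 0 0 85'; python3 -m jog '0 0 0 0 0 0 85;0 0 0 0 0 0 85'; python3 - <<'E'
from h import *
go([.6671,-.1495,.0585],zang=6.55)
E
```

```text
t: 46.0
eef_pos: [0.6662, -0.1501, 0.0588]
tool_rot: [0.705, -0.041, 0.707, 0.041]
contact_force: [0.7, -0.1, -1.2]
gripper_width: 0.994
t: 46.2
eef_pos: [0.6695, -0.1505, 0.0637]
tool_rot: [0.708, -0.041, 0.704, 0.04]
contact_force: [0.3, 0.1, -0.1]
gripper_width: 0.997
t46.20 tcp [ 0.6695 -0.1505  0.0637] F [ 0.3  0.1 -0.1] w 0.997
toolx [ 0.006 -0.001 -1.   ] y [-0.115  0.993 -0.001] z [0.993 0.115 0.006] q [ 0.53  0.74 -0.59  1.62  0.49  0.92 -0.13]
shift tool mm [ 5.2  1.2 -2.3]
turn units [0.005 0.053 0.011]
```

```bash
python3 -m jog '5 0 -1.5 0 0 0 85;0 0 0 0 0 0 85;0 0 0 0 0 0 48;0 0 0 0 0 0 48;0 0 0 0 0 0 48' 40; python3 -m jog '0 0 0 0 0 0 48;0 0 0 0 0 0 48;0 5 0 0 0 0 48;0 8 0 0 0 0 48;0 8 0 0 0 0 48'; python3 -m jog '0 6 0 0 0 0 48;0 5 0 0 0 0 48;0 5 0 0 0 0 48;0 5 0 0 0 0 48;0 0 0 0 0 0 48';python3 - <<'E'
from h import *
go([.6671,-.1495+.066,.0585],zang=6.55)
E
```

```text
t: 46.7
eef_pos: [0.6673, -0.1507, 0.0562]
tool_rot: [0.707, -0.041, 0.704, 0.041]
contact_force: [3.4, -0.1, 2.1]
gripper_width: 0.628
t: 47.2
eef_pos: [0.6649, -0.1306, 0.0562]
tool_rot: [0.707, -0.041, 0.704, 0.04]
contact_force: [5.6, -1.7, 2.7]
gripper_width: 0.626
t: 47.7
eef_pos: [0.6624, -0.1089, 0.0562]
tool_rot: [0.707, -0.041, 0.705, 0.04]
contact_force: [5.1, -0.0, 2.3]
gripper_width: 0.621
t47.70 tcp [ 0.6624 -0.1089  0.0562] F [ 5.1 -0.   2.3] w 0.621
toolx [ 0.004 -0.    -1.   ] y [-0.115  0.993 -0.001] z [0.993 0.115 0.004] q [ 0.47  0.73 -0.59  1.66  0.5   0.89 -0.2 ]
shift tool mm [-2.3 24.7  7.5]
turn units [0.006 0.038 0.006]
```

```bash
python3 -m jog '0 3 0 0 0 0 48;0 4 0 0 0 0 48;0 4 0 0 0 0 48;0 4 0 0 0 0 48;0 0 0 0 0 0 48' ; python3 -m jog '0 3 0 0 0 0 48;0 3 0 0 0 0 48;0 0 0 0 0 0 48'; python3 -m jog '0 1.5 0 0 0 0 48;0 0 0 0 0 0 48'; python3 -m jog '0 1 0 0 0 0 48;0 0 0 0 0 0 48'; python3 -m jog '0 1 0 0 0 0 48;0 0 0 0 0 0 48'
```

```text
t: 48.2
eef_pos: [0.6608, -0.0951, 0.0561]
tool_rot: [0.707, -0.041, 0.705, 0.04]
contact_force: [5.9, -2.0, 1.9]
gripper_width: 0.622
t: 48.5
eef_pos: [0.6602, -0.0897, 0.0561]
tool_rot: [0.707, -0.041, 0.704, 0.04]
contact_force: [5.8, -3.2, 0.4]
gripper_width: 0.622
t: 48.7
eef_pos: [0.6601, -0.089, 0.0562]
tool_rot: [0.707, -0.041, 0.704, 0.039]
contact_force: [6.6, -4.1, 2.0]
gripper_width: 0.628
t: 48.9
eef_pos: [0.66, -0.0882, 0.0562]
tool_rot: [0.707, -0.041, 0.704, 0.039]
contact_force: [6.1, -3.9, 1.6]
gripper_width: 0.626
t: 49.1
eef_pos: [0.6599, -0.0872, 0.0562]
tool_rot: [0.707, -0.041, 0.704, 0.039]
contact_force: [6.3, -4.7, 2.0]
gripper_width: 0.624
```

```bash
for i in 1; do python3 -m jog '0 1 0 0 0 0 48;0 0 0 0 0 0 48'; python3 -m jog '0 1 0 0 0 0 48;0 0 0 0 0 0 48'; python3 -m jog '0 1 0 0 0 0 48;0 0 0 0 0 0 48'; done | grep -E 'eef|force'
```

```text
eef_pos: [0.6598, -0.0863, 0.0562]
contact_force: [5.8, -5.4, 1.7]
eef_pos: [0.6597, -0.0853, 0.0562]
contact_force: [5.7, -4.2, 1.5]
eef_pos: [0.6596, -0.0843, 0.0562]
contact_force: [5.9, -5.2, 1.9]
```

```bash
for i in 1; do python3 -m jog '0 1 0 0 0 0 48;0 0 0 0 0 0 48'; python3 -m jog '0 1 0 0 0 0 48;0 0 0 0 0 0 48'; done | grep -E 'eef|force'
```

```text
eef_pos: [0.6595, -0.0834, 0.0562]
contact_force: [5.5, -6.1, 2.0]
eef_pos: [0.6594, -0.0827, 0.0562]
contact_force: [5.9, -5.9, 2.8]
```

```bash
for i in 1; do python3 -m jog '0 1 0 0 0 0 48;0 0 0 0 0 0 48'; python3 -m jog '0 1 0 0 0 0 48;0 0 0 0 0 0 48'; python3 -m jog '0 0 0 0 0 0 48;0 0 0 0 0 0 48'; done | grep -E 'eef|force'; python3 - <<'E'
from h import *
snap('wrist','w11'); c,p,d=snap('scene','s4'); cv2.imwrite('pics/s4c.png',cv2.resize(p[180:320,150:350,::-1],None,fx=4,fy=4))
E
```

```text
eef_pos: [0.6594, -0.0826, 0.0562]
contact_force: [7.6, -7.0, 1.9]
eef_pos: [0.6594, -0.0827, 0.0562]
contact_force: [7.4, -9.1, 1.4]
eef_pos: [0.6594, -0.0827, 0.0562]
contact_force: [7.9, -9.3, 2.1]
```

View pics/s4c.png

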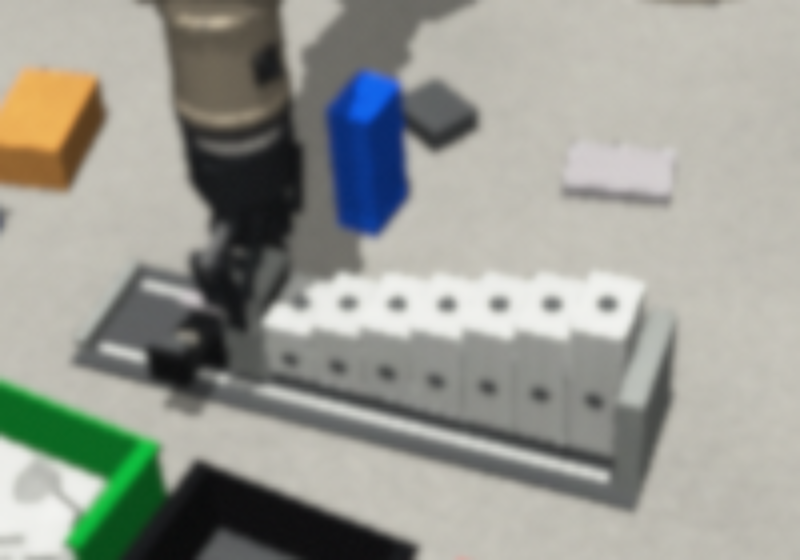

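View pics/w11.png

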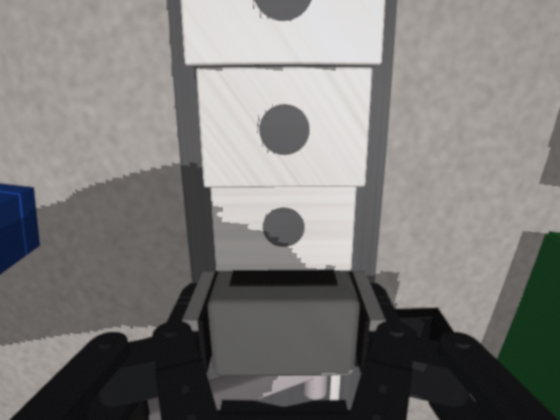

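```bash
(python3 -m jog '0 2 0 0 0 0 48;0 0 0 0 0 0 48'; python3 -m jog '0 2 0 0 0 0 48;0 0 0 0 0 0 48;0 0 0 0 0 0 48') | grep -E 'eef|force'
```

```text
eef_pos: [0.6594, -0.0827, 0.0562]
contact_force: [9.1, -13.1, 1.6]
eef_pos: [0.6594, -0.0826, 0.0562]
contact_force: [8.7, -15.5, 0.5]
```

```bash
python3 -m jog '0 -2 -0.5 0 0 0 48;0 0 0 0 0 0 56;0 0 0 0 0 0 70;0 0 0 0 0 0 85;0 0 0 0 0 0 85'; python3 -m jog '-20 0 0 0 0 0 85;-45 0 0 0 0 0 85;-45 0 0 0 0 0 85;-45 20 0 0 0 0 85;-45 40 0 0 0 0 85';  python3 -m jog '-45 40 0 0 0 0 85;-20 40 0 0 0 0 85;0 0 0 0 0 0 85;0 0 0 0 0 0 85'; python3 look.py w12
```

```text
t: 51.8
eef_pos: [0.6555, -0.0754, 0.0548]
tool_rot: [0.706, -0.041, 0.706, 0.041]
contact_force: [0.4, -1.0, 0.6]
gripper_width: 0.999
t: 52.3
eef_pos: [0.6503, -0.0252, 0.2497]
tool_rot: [0.706, -0.039, 0.706, 0.038]
contact_force: [0.5, 0.4, -0.2]
gripper_width: 0.997
t: 52.7
eef_pos: [0.6413, 0.0513, 0.3054]
tool_rot: [0.706, -0.042, 0.706, 0.042]
contact_force: [0.2, -1.6, 0.3]
gripper_width: 0.995
t52.70 tcp [0.6413 0.0513 0.3054] F [ 0.2 -1.6  0.3] w 0.995
toolx [ 0.001 -0.    -1.   ] y [-0.118  0.993 -0.   ] z [0.993 0.118 0.001] q [ 0.33  0.46 -0.73  1.51  0.31  1.29 -0.31]
row1       0.6305 0.1768  53.8x37.8 ang 5.8 z 0.1395 s 182.2 off -0.0 [223. 222. 223.]
new1/row.. 0.4876 -0.0865  54.2x39.4 ang -2.3 z 0.1234 s -63.1 off -173.1 [ 52.  98. 204.]
new1/row.. 0.6349 0.1392  54.1x37.4 ang 6.8 z 0.1266 s 144.3 off 0.2 [227. 225. 225.]
row2       0.6394 0.1010  54.3x37.0 ang 6.8 z 0.1155 s 105.9 off 0.3 [225. 223. 222.]
new2       0.6445 0.0628  54.1x34.9 ang 6.8 z 0.1026 s 67.3 off 1.0 [209. 206. 205.]
row3       0.6480 0.0247  53.8x34.8 ang 6.9 z 0.0915 s 29.1 off 0.0 [196. 193. 192.]
row3       0.6612 -0.0843  52.5x31.8 ang 5.6 z 0.0897 s -80.7 off 0.7 [163. 162. 160.]
new3       0.6530 -0.0138  53.8x32.9 ang 6.6 z 0.0786 s -9.7 off 0.7 [222. 219. 218.]
row4       0.6574 -0.0525  53.5x34.4 ang 5.7 z 0.0675 s -48.6 off 0.6 [206. 203. 202.]
n1in       0.6349 0.1395  54.1x37.9 ang 6.7 z 0.1275 s 144.6 off 0.2 [222. 221. 221.]
n2in       0.6446 0.0630  54.2x35.2 ang 6.7 z 0.1035 s 67.5 off 1.1 [203. 200. 199.]
n3in       0.6530 -0.0135  53.9x33.5 ang 6.6 z 0.0795 s -9.4 off 0.7 [216. 213. 211.]
foll       0.6480 0.0246  53.8x34.6 ang 6.7 z 0.0914 s 29.0 off 0.0 [197. 194. 193.]
foll       0.6608 -0.0847  54.3x33.4 ang 5.9 z 0.0893 s -81.0 off 0.3 [159. 158. 156.]
```

View pics/w12.png

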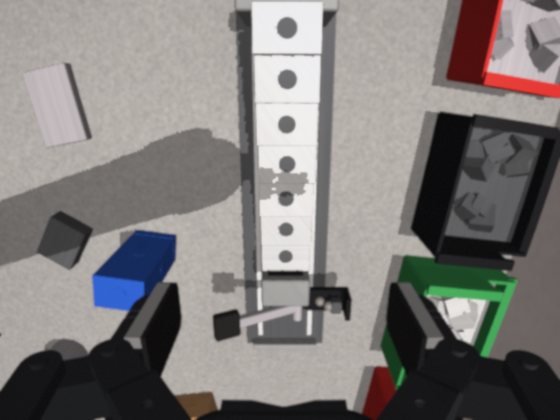

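```bash
python3 - <<'E'
from h import *
z=np.load('w12.npz'); c=bot.calibration('wrist'); c['T']=z['T']; P=pts(c,z['d'])
m=(P[:,2]>.094)&(P[:,2]<.118)&(P[:,0]>.56)&(P[:,0]<.63)&(P[:,1]>-.17)&(P[:,1]<-.09)
q=P[m]; print(m.sum(),q.min(0),q.max(0),np.median(q,0)); m2=m&(z['p'].reshape(-1,3).sum(1)<200); q=P[m2]; print(cv2.minAreaRect((q[:,:2]*1000).astype(np.float32)),q[:,2].min(),q[:,2].max())
E
python3 -m jog '0 -45 0 0 0 0 60;0 -45 0 0 0 0 30;0 -45 0 0 0 0 0;0 -38 -20 0 0 0 0;0 0 -25 0 0 0 0'; python3 -m jog '0 0 0 0 0 0 0;0 0 0 0 0 0 0;0 0 0 0 0 0 0';python3 - <<'E'
from h import *
go([.594,-.128,.14],zang=6.55)
E
```

```text
756 [ 0.5840005  -0.14274988  0.09409305] [ 0.62140359 -0.10964538  0.11140827] [ 0.60028795 -0.1236748   0.10318681]
((599.922607421875, -125.63235473632812), (27.03386878967285, 29.983413696289062), 6.052769184112549) 0.09471390954687908 0.11140826701460405
t: 53.25
eef_pos: [0.6157, -0.1377, 0.3019]
tool_rot: [0.705, -0.037, 0.707, 0.035]
contact_force: [-1.2, 0.3, -0.0]
gripper_width: 0.139
t: 53.55
eef_pos: [0.6172, -0.1272, 0.3044]
tool_rot: [0.706, -0.04, 0.706, 0.041]
contact_force: [0.1, 0.5, -0.2]
gripper_width: -0.0
t53.55 tcp [ 0.6172 -0.1272  0.3044] F [ 0.1  0.5 -0.2] w -0.000
toolx [ 0.     0.001 -1.   ] y [-0.115  0.993  0.001] z [0.993 0.115 0.   ] q [ 0.61  0.43 -0.7   1.54  0.28  1.27 -0.01]
shift tool mm [164.4   1.7 -23.1]
turn units [ 0.008  0.001 -0.005]
```

```bash
python3 -m jog '20 2 -22 0 0 0 0;45 0 0 0 0 0 0;45 0 0 0 0 0 0;40 0 0 0 0 0 0;0 0 0 0 0 0 0'; python3 -m jog '0 0 0 0 0 0 0;0 0 0 0 0 0 0';python3 - <<'E'
from h import *
go([.595,-.127,.055],zang=6.55)
snap('scene','s5'); c,p,d=snap('side','sd2'); cv2.imwrite('pics/sd2c.png',cv2.resize(p[150:330,260:460,::-1],None,fx=3,fy=3))
E
```

```text
t: 54.05
eef_pos: [0.5914, -0.127, 0.1493]
tool_rot: [0.703, -0.04, 0.709, 0.042]
contact_force: [-1.1, -0.2, -1.2]
gripper_width: -0.002
t: 54.25
eef_pos: [0.597, -0.1273, 0.1574]
tool_rot: [0.707, -0.041, 0.704, 0.041]
contact_force: [1.3, -0.3, 0.7]
gripper_width: 0.001
t54.25 tcp [ 0.597  -0.1273  0.1574] F [ 1.3 -0.3  0.7] w 0.001
toolx [ 0.004 -0.    -1.   ] y [-0.115  0.993 -0.001] z [0.993 0.115 0.004] q [ 0.59  0.53 -0.65  1.75  0.38  0.98 -0.09]
shift tool mm [102.4   0.6  -2.4]
turn units [0.01  0.041 0.006]
```

View pics/sd2c.png

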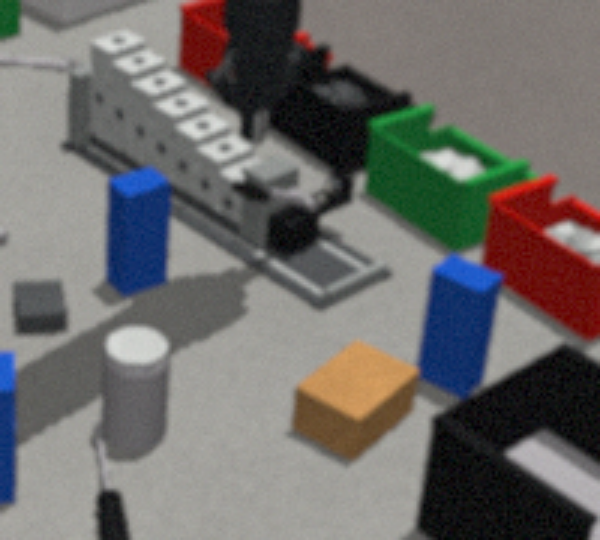

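The side crop shows a closed row at (175,110), with the gripper over the lever pad at (265,190). I'll press next.

```bash
(python3 -m jog '25 0 -2 0 0 0 0;15 0 0 0 0 0 0;0 0 0 0 0 0 0;0 0 0 0 0 0 0'; python3 -m jog '5 0 0 0 0 0 0;5 0 0 0 0 0 0;0 0 0 0 0 0 0';python3 -m jog '5 0 -1 0 0 0 0;5 0 -1 0 0 0 0;0 0 0 0 0 0 0') | grep -E 'eef|force'
```

```text
eef_pos: [0.5933, -0.128, 0.1155]
contact_force: [0.4, -0.4, 0.2]
eef_pos: [0.5929, -0.1281, 0.1046]
contact_force: [1.0, 0.9, -0.0]
eef_pos: [0.5909, -0.1284, 0.0952]
contact_force: [-2.2, 0.1, 6.6]
```

```bash
(python3 -m jog '5 0 -1 0 0 0 0;5 0 -1 0 0 0 0;0 0 0 0 0 0 0'; python3 -m jog '5 0 -0.5 0 0 0 0;5 0 0 0 0 0 0;0 0 0 0 0 0 0';python3 -m jog '5 0 0 0 0 0 0;4 0 0 0 0 0 0;0 0 0 0 0 0 0') | grep -E 'eef|force'
```

```text
eef_pos: [0.5891, -0.1286, 0.0847]
contact_force: [0.3, -0.8, 2.8]
eef_pos: [0.5877, -0.1285, 0.0738]
contact_force: [-0.5, -0.7, 0.4]
eef_pos: [0.588, -0.1285, 0.065]
contact_force: [-0.1, 0.2, -0.1]
```

```bash
(python3 -m jog '4 0 0 0 0 0 0;3 0 0 0 0 0 0;0 0 0 0 0 0 0'; python3 -m jog '2 0 0 0 0 0 0;0 0 0 0 0 0 0';python3 -m jog '1.5 0 0 0 0 0 0;0 0 0 0 0 0 0') | grep -E 'eef|force'
```

```text
eef_pos: [0.5882, -0.1286, 0.0584]
contact_force: [-0.1, -0.3, 0.5]
eef_pos: [0.5884, -0.1286, 0.0568]
contact_force: [-0.3, -0.3, -0.3]
eef_pos: [0.5887, -0.1286, 0.0555]
contact_force: [-0.0, 0.9, 0.9]
```

```bash
(python3 -m jog '2 0 0 0 0 0 0;0 0 0 0 0 0 0';python3 -m jog '1.5 0 0 0 0 0 0;0 0 0 0 0 0 0') | grep -E 'eef|force'; python3 - <<'E'
from h import *
c,p,d=snap('wrist','w13'); c,p,d=snap('scene','s6'); cv2.imwrite('pics/s6c.png',cv2.resize(p[180:320,150:350,::-1],None,fx=4,fy=4))
E
```

```text
eef_pos: [0.5888, -0.1285, 0.0536]
contact_force: [0.4, -0.3, 2.2]
eef_pos: [0.589, -0.1286, 0.0526]
contact_force: [-0.9, 0.4, 7.3]
```

View pics/w13.png

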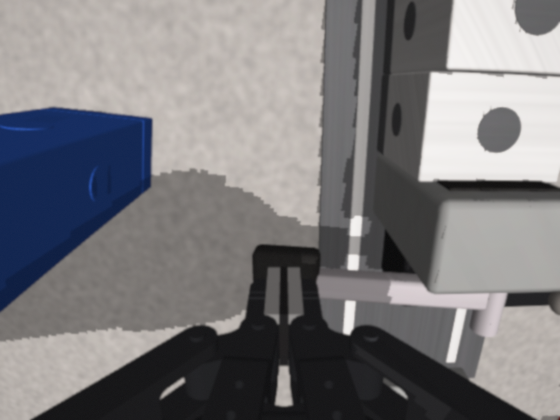

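View pics/s6c.png

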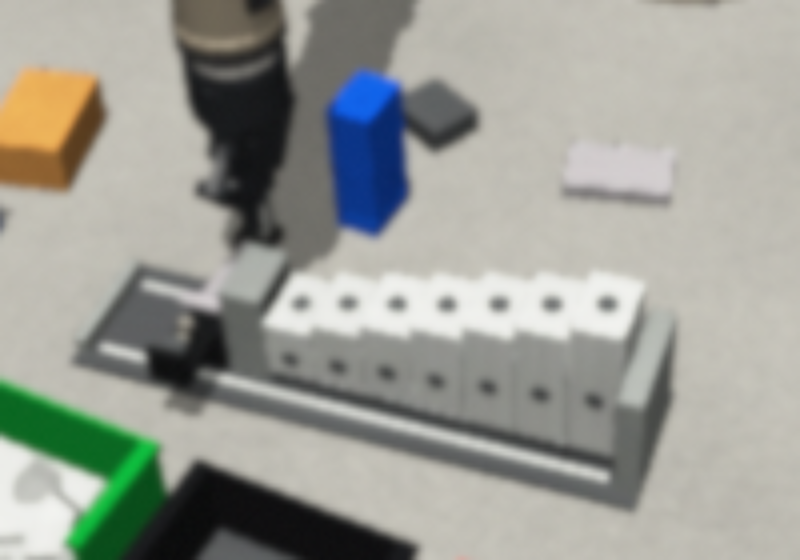

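```bash
(python3 -m jog '1 0 0 0 0 0 0;0 0 0 0 0 0 0';python3 -m jog '-10 0 0 0 0 0 0;-30 0 0 0 0 0 0;-45 0 0 0 0 0 0;-45 0 0 0 0 0 0;-45 0 0 0 0 0 0'; python3 -m jog '-45 40 20 0 0 0 0;-20 45 20 0 0 0 0;0 45 10 0 0 0 30;0 40 0 0 0 0 60;0 0 0 0 0 0 85' ; python3 -m jog '0 0 0 0 0 0 85;0 0 0 0 0 0 85;0 0 0 0 0 0 85') | grep -E 'eef|force';  python3 look.py w14; python3 - <<'E'
from h import *
z=np.load('w14.npz'); c=bot.calibration('wrist'); c['T']=z['T']; P=pts(c,z['d'])
m=(P[:,2]>.03)&(P[:,2]<.118)&(P[:,0]>.55)&(P[:,0]<.61)&(P[:,1]>-.16)&(P[:,1]<-.09)
q=P[m]; print(m.sum(),q.min(0),q.max(0),np.median(q,0))
c,p,d=snap('scene','s7')
E
```

```text
eef_pos: [0.5891, -0.1286, 0.0521]
contact_force: [-2.5, -0.0, 12.4]
eef_pos: [0.5878, -0.1285, 0.2276]
contact_force: [2.0, -1.9, 0.2]
eef_pos: [0.6129, 0.0427, 0.2811]
contact_force: [0.3, -0.1, 0.4]
eef_pos: [0.6146, 0.0323, 0.2799]
contact_force: [-0.6, 0.2, 1.0]
t58.95 tcp [0.6146 0.0323 0.2799] F [-0.6  0.2  1. ] w 0.991
toolx [ 0.    -0.001 -1.   ] y [-0.112  0.994 -0.001] z [ 0.994  0.112 -0.   ] q [ 0.39  0.43 -0.74  1.61  0.31  1.22 -0.3 ]
new1/row.. 0.4852 -0.0865  49.1x39.0 ang -0.5 z 0.1234 s -62.8 off -175.5 [ 49.  92. 192.]
new1/row.. 0.6353 0.1391  54.6x37.9 ang 6.4 z 0.1267 s 144.1 off 0.5 [219. 218. 219.]
row2       0.6392 0.1024  54.0x39.3 ang 5.8 z 0.1155 s 107.3 off 0.2 [217. 215. 215.]
new2       0.6448 0.0633  53.3x36.0 ang 6.6 z 0.1027 s 67.8 off 1.3 [221. 219. 218.]
row3       0.6485 0.0244  53.6x36.2 ang 5.7 z 0.0915 s 28.8 off 0.5 [191. 188. 186.]
row3       0.6609 -0.0847  52.3x32.2 ang 5.5 z 0.0897 s -81.0 off 0.4 [154. 153. 151.]
new3       0.6528 -0.0139  53.6x32.2 ang 4.2 z 0.0787 s -9.8 off 0.4 [213. 210. 209.]
row4       0.6570 -0.0522  54.6x35.5 ang 4.9 z 0.0675 s -48.4 off 0.3 [196. 193. 192.]
n1in       0.6353 0.1392  54.4x38.4 ang 6.9 z 0.1275 s 144.3 off 0.5 [214. 212. 213.]
n2in       0.6448 0.0634  53.6x36.3 ang 6.6 z 0.1034 s 67.9 off 1.3 [217. 214. 213.]
n3in       0.6533 -0.0136  53.4x33.8 ang 6.8 z 0.0795 s -9.6 off 1.0 [207. 204. 203.]
foll       0.6485 0.0244  53.6x36.2 ang 5.7 z 0.0914 s 28.8 off 0.5 [192. 189. 188.]
foll       0.6609 -0.0846  54.3x33.9 ang 7.3 z 0.0893 s -81.0 off 0.4 [150. 149. 146.]
712 [ 0.57505555 -0.1452596   0.04278457] [ 0.60997813 -0.11115892  0.05797938] [ 0.59179036 -0.12494169  0.05423189]
```

View pics/w14.png

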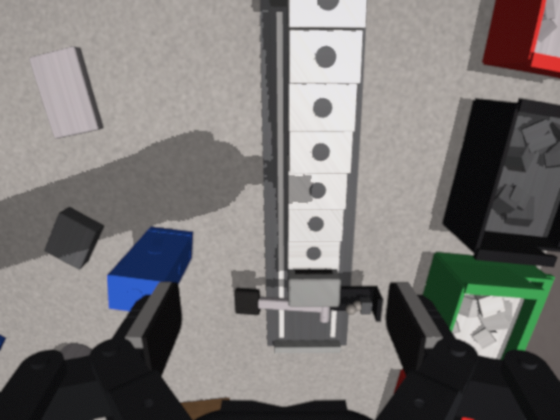

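View pics/s7.png

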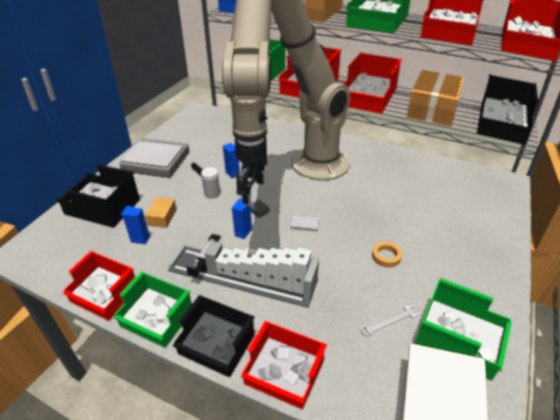

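```bash
python3 - <<'E'
from station import bot
print(bot.hand_in(), bot.get_obs()['t'])
E
```

```text
the job is handed in; nothing more can be done
the job is handed in; nothing more can be done
```

All three loose blocks (124, 100 and 76 mm) are back in the tray, and I handed the job in at about 59 s of the 210 s. The row steps down from the end wall to the follower; I slid the standing blocks apart on the tray without lifting any. The 124 mm block had been knocked aside until it stood about touching the can, so I found it again before gripping it.

I then pushed the follower up until it stopped moving, with about 15 N on the wrist, and only after that pressed the lever.

**Last checks:**
- **Row:** blocks sit about 38 mm apart with no gap I could see, and the follower had not moved after the lever press.
- **Centre line:** all blocks are within about 1 mm of the tray's centre line and within 1–2° of square. The 100 mm block is the furthest off, at about 1.3 mm by the camera.
- **Lever:** the pad stayed down at about 54 mm over the bench after I let go.
- **Other things:** I didn't touch any of them. The can's position was not measured again; it may have been nudged when the 124 mm block was knocked against it.

One reading disagreed: the spacing between the 64 mm block and the follower measured about 33 mm, where 36 mm means touching. The camera only partly saw that block's top, so I treated this as a measuring error, since the force stop and both views show them in contact.

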